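Brush out the tilted flow cone

ROBOT

A 7-joint arm with a two-finger parallel gripper is mounted at the origin on a cart in front of the work surface, level with it; the furniture and walls round the work are solid. World frame = base frame: x ahead of the robot, y to its left, z up, the work surface at z = 0. Lengths are in m, angles in rad, forces in N, time in s.
With the tool pointing down it reaches from about 0.4 to 0.85 m from the base axis. Payload 10.4 kg.
Tool frame: the origin (TCP) lies at the very end of the fingers, on their centre line; the grasp point (between the pads) lies 19 mm behind it; z points along the fingers, y is the line along which they close (so a half turn about z gives the same grasp; the last joint's range is limited). The gripper opens to 87 mm and grips with 3 to 60 N. Pads are 19 mm wide; open, the fingers measure 117 mm over their backs; the gripper's body (75 mm by 190 mm) begins 51 mm behind the grasp point.
Start: joints at [-1.297, 0.332, -0.065, 1.46, 0.022, 1.35, -0.088], TCP at [0.183, 0.598, 0.201] pointing down, gripper open.
Joint ranges: [-2.6, 2.6], [-0.5, 2.12], [-1.47, 1.34], [0.16, 2.42], [-1.27, 4.41], [0.06, 2.06], [-2.6, 2.6]. Speed limits (rad/s): [2.22, 2.22, 2.79, 2.79, 3.14, 3.14, 3.14].

INTERFACE

Orientations are given as a unit quaternion [x, y, z, w].
In Python, from bench import * gives the robot as it stands.
- The arm moves only by the tool carry_out, never from a script. Its argument "deltas" is a list of rows, each an object with "hand": the finger opening in mm, from 0 to 87; "dp": the shift along the tool's x, y, z each as a share of 250 mm, from -1 to 1, a list of three; "spin": the turn about the tool's z as a share of pi rad, from -1 to 1. In form: [{"hand": hand, "dp": [dx, dy, dz], "spin": spin}, ...]. A call has 1 to 20 rows; each row is the pose to reach, as a shift and turn from the pose commanded when the call began, along the tool's axes at that moment, turning the shorter way round; what a row does not reach only later rows make up. A row lasts 1/10 s, in which the tool goes at most 50 mm and 8.59 degrees, less where a joint would pass 70% of its speed; a pose out of reach is approached as far as the arm can. A call with a number of a shift or a turn outside -1 to 1 is refused whole. A call with a gripper value outside its range is refused whole. The fingers move at their own pace and stop on an object; "force" is the grip in N (left out, the last holds). Time passes only in rows, so rows that repeat a pose let the fingers close. It gives the time, the measured TCP pose, the force, the opening and the grip force at its end, in the units of the state.
- read_state(): the state, without advancing time (a new reading comes with each control period).
- camera(name): name is "scene" or "top" or "wrist"; returns the picture (480x640x3 uint8, red, green, blue); there is no depth.
- get_calibration(name): a dict with "fx", "fy", "cx", "cy" (pixels), "R" (3x3) and "t" (3): a world point X has camera coordinates R X + t; the wrist camera has in their place "mount" (4x4, takes a point from camera to tool coordinates, whose origin is the TCP and whose axes are the flange's). Camera axes: x right, y down, z forward; pixel columns grow to the right and rows downward; lengths in m; the calibration is good to about 2 mm. A picture is of the moment at which its call begins: read the wrist's pose just before it. get_calibration takes no time and is no camera call.
- close_job(): hands the job in; it is judged then, once.
The state is a dict: "time": time; "joint_positions": joint angles; "joint_vel": joint speeds; "joint_torque": joint torques, N m; "ee_pos": TCP position; "eef_rot": TCP orientation; "ft_force": force on the tool from outside, world axes, zero at the start; "torque": the same for the moment, N m; "width": finger opening in m; "grip_force": force on a finger pad.
Only numpy, scipy, OpenCV 4.12 (cv2) and the standard library are available. Lean on these libraries where they do the work, as an engineer would, in place of code of your own. Each camera call takes 0.05 s, during which the arm holds its last target. There are 200 camera calls.

TASK

Take from the drip rack the brush whose bristles fill the barrel of the small grout flow cone, and brush the cone out with three full strokes: each time down until the steel nose of the brush stands well out of the nozzle, and back up until about half of the bristles stand out of the mouth. Then hang that brush back in the slot it came from, upright with its collar resting behind the lip. Do not turn the cone in its yoke, and leave the other two brushes, the wash bottle and the beaker where they are.

Things in the scene. Friction and masses are not known exactly. Their poses are not given: they have to be found in the camera images.
- cone_mouth (a point): centre of the mouth (rim plane, 67 mm across) of the aluminium flow cone; z runs along the cone's axis, out of the mouth. Inwards along -z: round barrel of 54 mm bore, 60 mm deep; conical floor, 27 mm deep, narrowing to 14 mm; nozzle of 14 mm bore, 10 mm long. The mouth leans towards the front of the yoke
- cone_nozzle (a point): centre of the open lower end of the nozzle, 97 mm from the mouth on the cone's axis; z along the cone's axis towards the mouth. The space under it is free
- cone_tilt (a joint): tilt of the cone in its yoke: 0 = upright, positive (rad) = mouth leans to the yoke's front; held by friction only. The pivot axis crosses the cone's axis 35 mm below the mouth
- yoke: dark steel foot plate 130 x 110 x 8 mm, fixed, with two upright cheeks 44 mm wide, 86 mm apart, up to 127 mm high, that carry the cone; a black star knob stands out 26 mm from the +y cheek; a tin dish lies under the nozzle. Origin on its underside below the pivot (pivot 105 mm up); -x is its front, y along the pivot
- brush_rack: fixed aluminium drip rack, 95 (x) x 210 (y) x 165 mm high; origin under its middle, -x is its front. Its 4 mm top sheet (upper face 165 mm up) has three slots 13 mm wide at y = -75, 0, 75 mm, open at the front edge (x = -23 mm). Brushes hang with the rod at x = 0, the collar on the sheet between a 3 mm front lip (x = -23 to -19) and a 5 mm rear ridge (x = 16 to 20)
- cone_brush: the brush that fits: bristles 44 mm across. Origin: centre of the collar's underside; z along the handle, away from the bristles. Above: grey collar 26 mm across, 5 thick; round wooden handle 17 mm across up to z = 83. Below: steel rod 8 mm across; bristles from z = -62 to -92, tapering to 9 mm across at -114; bare steel nose, 8 mm across, to -140. 90 g
- cone_brush_tip (a point): end of that brush's steel nose, 140 mm below its origin; same axes. Its stiff bristles stop on the cone's floor when the nose stands about 17 mm out of the nozzle. The bristles do not pass a rack slot: lift the collar over the lip and draw the brush forward, rod along the slot
- slim_brush: the brush with slim bristles, 22 mm across; otherwise like the cone brush, origin likewise
- wide_brush: the brush with wide bristles, 64 mm across, too wide for the cone; otherwise like the cone brush, origin likewise
- wash_bottle: white wash bottle with a bent spout, 64 x 88 x 183 mm, loose, behind the gap between rack and yoke; origin on its underside
- beaker: clear plastic beaker, 72 mm across, 89 mm high, empty, loose, in front of rack and yoke; origin on its underside

How it is judged:
By the outcome, as a careful person would: the job done as asked, in the order asked, and still so for the second after the job is handed in, with the robot touching nothing.
It also fails if it takes over 58 s, if anything falls off the work surface, if the arm or the gripper's body presses on something with over 40 N, if the wrist force passes 120 N, or if a joint passes its speed limit or range.

## Working session

There is one attempt and no reset: what is moved stays moved. The work goes in short steps, Python scripts to look and compute and a tool call to move; the robot and the scene stay as the last step left them, time stands still between calls to the robot, and variables do not carry over. Pictures are saved under pics/ and viewed, at most 10 in all, crops included, and the job is handed in when it is done.

Besides the shell and the picture viewer there is one more tool, called after "Request:" by a JSON object that holds its "api" and its "payload", one argument or row to a line. carry_out: Moves the arm, as the interface text tells. Its arguments: {"type":"object","properties":{"deltas":{"type":"array","items":{"type":"object","properties":{"hand":{"type":"number"},"dp":{"type":"array","items":{"type":"number","minimum":-1,"maximum":1}},"spin":{"type":"number","minimum":-1,"maximum":1}}}},"force":{"type":"number"}},"required":["deltas"]}

```bash
mkdir -p pics
python3 - <<'E'
from bench import *
import cv2,json
s=read_state(); print({k:np.round(v,3).tolist() if not isinstance(v,float) else v for k,v in s.items()} if 'np' in globals() else s)
for n in ("scene","top"):
    im=camera(n); cv2.imwrite(f"pics/{n}0.png",im[:,:,::-1])
    print(n,get_calibration(n))
print(get_calibration("wrist"))
E
```

```text
{'time': 0.0, 'joint_positions': array([-1.29659983,  0.33289047, -0.06473573,  1.46095294,  0.02157326,
        1.34990586, -0.08848185]), 'joint_vel': array([-1.07396186e-03,  1.25221330e-03,  6.57823868e-04,  4.73696117e-04,
        1.30118297e-03, -6.89253398e-05, -1.52075794e-04]), 'joint_torque': array([ 7.35246194e-04, -6.23264194e+01,  2.47703085e-02, -3.89883971e+01,
       -6.14519650e-02,  4.00011067e-02,  1.36633084e-04]), 'ee_pos': array([0.18263832, 0.59726961, 0.19993688]), 'eef_rot': array([ 1.47820862e-01,  9.89013882e-01, -7.25257825e-04, -9.29763264e-05]), 'ft_force': array([ 0.16853594, -0.35315072, -0.01823467]), 'torque': array([0.00998579, 0.03402485, 0.03911065]), 'grip_force': 0.0, 'width': 0.08692404951838258}
scene {'fx': 436.6083918106872, 'fy': 436.6083918106872, 'cx': 324.57949805507866, 'cy': 231.77157024437486, 'R': array([[-0.89411851, -0.44776606, -0.00759248],
       [-0.32950221,  0.66925669, -0.6659758 ],
       [ 0.30328268, -0.59295955, -0.74593471]]), 't': array([0.63398865, 0.17658396, 0.84442162])}
top {'fx': 441.4987243403735, 'fy': 441.4987243403735, 'cx': 326.31370040377914, 'cy': 245.65638533172367, 'R': array([[ 0.07067009, -0.99747711,  0.0067196 ],
       [-0.97091169, -0.07032981, -0.22887596],
       [ 0.22877112,  0.00965055, -0.9734324 ]]), 't': array([0.09932035, 0.67219344, 0.81826295])}
{'fx': 404.3465015860702, 'fy': 404.3465015860702, 'cx': 315.90824694703895, 'cy': 236.0718610617067, 'mount': array([[ 6.63607553e-04, -9.65598344e-01, -2.60037302e-01,
         7.08903762e-02],
       [ 9.99999559e-01,  8.13419789e-04, -4.68507936e-04,
        -3.98200000e-07],
       [ 6.63909975e-04, -2.60036877e-01,  9.65598458e-01,
        -1.84764217e-01],
       [ 0.00000000e+00,  0.00000000e+00,  0.00000000e+00,
         1.00000000e+00]])}
```

View pics/scene0.png

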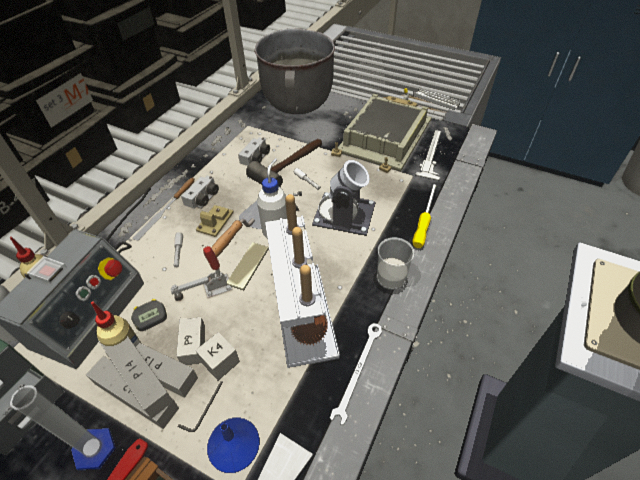

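View pics/top0.png

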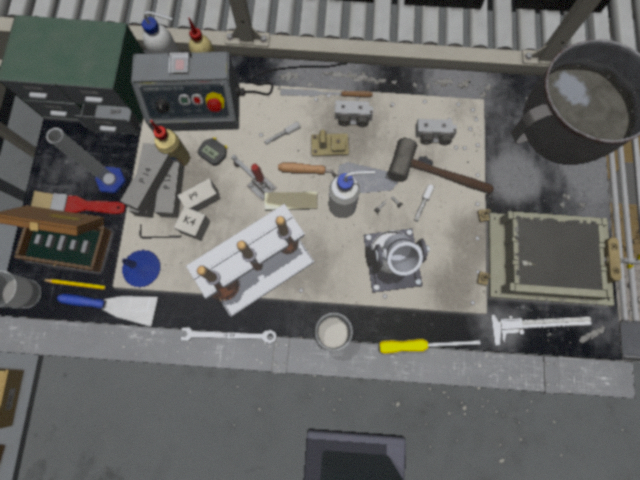

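The scene view shows the rack with three handles at about (291,213), (298,246) and (307,284), the cone at (350,180) and the beaker at (395,265). In the top view the handles are at (205,272), (243,247) and (282,223), the cone mouth at (403,255). I'll enlarge both.

Run:
```python
import cv2,numpy as np
a=cv2.imread("pics/top0.png")[195:325,180:440]; b=cv2.imread("pics/scene0.png")[150:375,240:430]
a=cv2.resize(a,None,fx=3,fy=3,interpolation=cv2.INTER_CUBIC); cv2.imwrite("pics/ca.png",a)
b=cv2.resize(b,None,fx=2.66,fy=2.66,interpolation=cv2.INTER_CUBIC);cv2.imwrite("pics/cb.png",b)
```

```text
(no output)
```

View pics/ca.png

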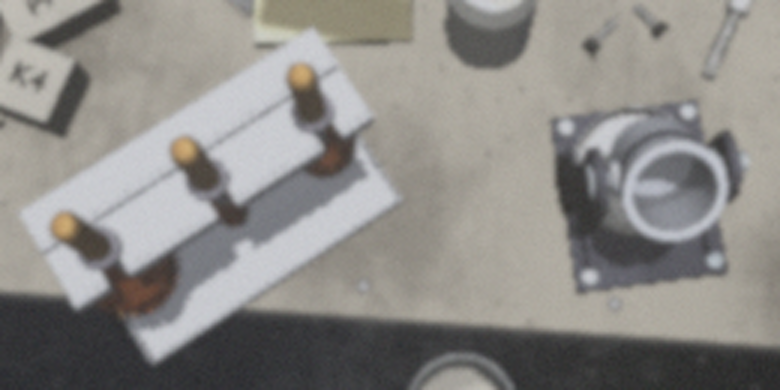

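View pics/cb.png

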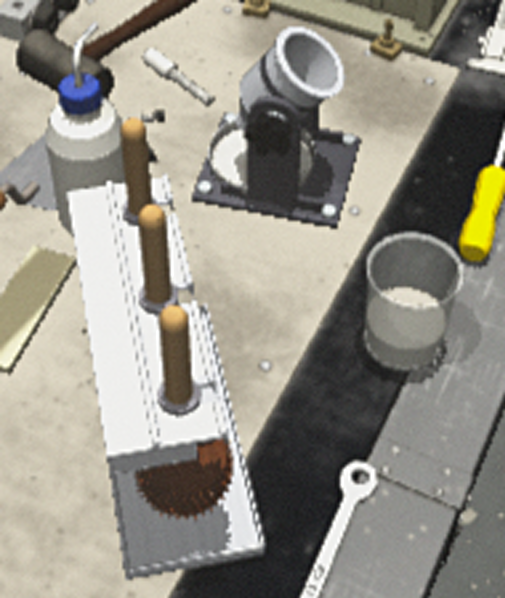

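The left brush (wide bristles) and the middle one (slim) are clear; the right one, handle top at top-view (282,223), carries the mid-size bristles, so that is the cone brush. The cone mouth sits at crop (677,188), and the plate bolts at (567,127), (688,110), (714,260) and (589,276). Now I'll measure these.

```bash
cat > h.py <<'E'
from bench import *
import cv2, numpy as np
C={n:get_calibration(n) for n in("scene","top")}
def ray(n,p):
    c=C[n]; d=np.array([(p[0]-c["cx"])/c["fx"],(p[1]-c["cy"])/c["fy"],1.]); R=np.array(c["R"])
    return -R.T@c["t"], R.T@d/np.linalg.norm(d)
def onz(n,p,z):
    o,d=ray(n,p); return o+d*(z-o[2])/d[2]
def tri(p,q):
    o,d=ray("top",p); u,e=ray("scene",q)
    s=np.linalg.lstsq(np.c_[d,-e],u-o,rcond=None)[0]; a=o+d*s[0]; b=u+e*s[1]
    return (a+b)/2,np.linalg.norm(a-b)
def proj(n,X):
    c=C[n]; v=np.array(c["R"])@X+c["t"]; return np.array([c["cx"]+c["fx"]*v[0]/v[2],c["cy"]+c["fy"]*v[1]/v[2]])
E
python3 - <<'E'
from h import *
np.set_printoptions(precision=4,suppress=True)
t=cv2.imread("pics/top0.png"); s=cv2.imread("pics/scene0.png")
f=lambda x,y:((x+.5)/3-.5+180,(y+.5)/3-.5+195)
g=lambda x,y:((x+.5)/2.66-.5+240,(y+.5)/2.66-.5+150)
print("bolts z.010:"); 
B=np.array([onz("top",f(*p),.010) for p in((567,127),(688,110),(714,260),(589,276))]); print(B, B.mean(0))
print("edges",np.linalg.norm(np.diff(B,axis=0),axis=1))
# handle tops by colour
for n,im,(x0,y0,x1,y1) in(("top",t,(180,195,310,325)),("scene",s,(270,180,325,320))):
    hsv=cv2.cvtColor(im,cv2.COLOR_BGR2HSV); m=cv2.inRange(hsv,(8,90,150),(25,255,255)); k=np.zeros_like(m); k[y0:y1,x0:x1]=m[y0:y1,x0:x1]
    N,l,st,ce=cv2.connectedComponentsWithStats(k)
    for i in range(1,N):
        if st[i,4]>8: print(n,st[i],ce[i], onz(n,ce[i],.247))
# rim ellipse: bright pixels mask
for n,im,(x0,y0,x1,y1) in(("top",t,(375,235,430,280)),("scene",s,(335,155,375,195))):
    gr=cv2.cvtColor(im,cv2.COLOR_BGR2GRAY)[y0:y1,x0:x1]
    m=(gr>155).astype(np.uint8); N,l,st,ce=cv2.connectedComponentsWithStats(m)
    i=1+np.argmax(st[1:,4]); c=max(cv2.findContours((l==i).astype(np.uint8),0,2)[0],key=len)
    e=cv2.fitEllipse(cv2.convexHull(c)); print(n,st[i],"ellipse",(e[0][0]+x0,e[0][1]+y0),e[1:])
# hand picked
a=f(677,188); b=g(309,62)
print("mouth tri",tri(a,b),a,b)
print("tops tri",[tri(f(*p),g(*q)) for p,q in(((302,75),(133,127)),((185,150),(152,212)),((66,224),(174,316)))])
E
```

```text
bolts z.010:
[[ 0.7055  0.0563  0.01  ]
 [ 0.7248 -0.0319  0.01  ]
 [ 0.6149 -0.0536  0.01  ]
 [ 0.597   0.0353  0.01  ]] [0.6605 0.0015 0.01  ]
edges [0.0903 0.1121 0.0906]
top [277 217   7   6  33] [279.9091 219.697 ] [0.6621 0.2252 0.247 ]
top [238 242   7   6  37] [240.9459 244.5676] [0.6153 0.2847 0.247 ]
top [198 267   7   7  41] [201. 270.] [0.5688 0.3439 0.247 ]
scene [286 194   8   7  41] [289.561  197.2683] [0.6615 0.2215 0.247 ]
scene [293 227   8   7  46] [296.3913 230.0217] [0.6154 0.2809 0.247 ]
scene [300 265  10   8  61] [304.6721 268.377 ] [0.5685 0.3408 0.247 ]
top [ 13   0  42  45 634] ellipse (419.0876770019531, 256.8403549194336) ((43.993831634521484, 63.023075103759766), 81.28138732910156)
scene [  0   0  40  40 847] ellipse (353.5565128326416, 175.2345485687256) ((34.729942321777344, 75.75343322753906), 104.14431762695312)
mouth tri (array([ 0.6362, -0.0037,  0.1368]), np.float64(0.0029433530856442717)) (405.33333333333337, 257.3333333333333) (355.8533834586466, 172.99624060150376)
tops tri [(array([0.6606, 0.224 , 0.2495]), np.float64(0.0017371714935680393)), (array([0.6137, 0.2829, 0.2516]), np.float64(0.000920291778190634)), (array([0.5684, 0.3421, 0.2489]), np.float64(0.0025879876290422934))]
```

The brushes are 75 mm apart and their tops stand at about z = 0.249, which fits the sizes given. The rack is turned about 38° and the yoke about 11°, and the cone tilts roughly 36°. The tool can't lean, so I'll tilt the brush in the grip against the rack slot. First I'll set up a move helper.

```bash
cat >> h.py <<'E'
from scipy.spatial.transform import Rotation as Rot
np.set_printoptions(precision=4,suppress=True)
RX=np.array([.787,.617,0]); RY=np.array([-.617,.787,0]); YX=np.array([.981,.193,0]); Z=np.array([0,0,1.])
BR=np.array([.661,.2238,.165])
def go(p,head=None,s=None,pos=None,rot=None):
    """deltas in interface units for TCP world p and heading (deg) of tool y"""
    s=s or read_state(); R=Rot.from_quat(s["eef_rot"]).as_matrix() if rot is None else rot
    d=R.T@(np.array(p)-(s["ee_pos"] if pos is None else pos))/.25
    h=np.degrees(np.arctan2(R[1,1],R[0,1])); sp=0 if head is None else -(((head-h)+180)%360-180)/180
    return d, round(sp,4)
E
python3 - <<'E'
from h import *
print("scene cam",ray("scene",(0,0))[0],"top cam",ray("top",(0,0))[0])
p0=read_state()["ee_pos"]; g=np.array([.661,.2238,.33])
for f in(1/3,2/3,1): print(go(p0+(g-p0)*[f,f,1],-51.9))
E
```

```text
scene cam [0.3689 0.6664 0.7523] top cam [0.4584 0.1384 0.9497]
(array([-0.7556, -0.2905, -0.5194]), np.float64(0.6939))
(array([-1.5111, -0.5803, -0.519 ]), np.float64(0.6939))
(array([-2.2666, -0.8701, -0.5186]), np.float64(0.6939))
```

Request:
{"api": "carry_out", "payload": {
  "deltas": [
    {"hand":60,"dp":[0,0,-0.2],"spin":0},
    {"hand":60,"dp":[-0.1,-0.04,-0.4],"spin":0},
    {"hand":60,"dp":[-0.3,-0.1,-0.52],"spin":0},
    {"hand":60,"dp":[-0.5,-0.19,-0.52],"spin":0},
    {"hand":60,"dp":[-0.75,-0.29,-0.52],"spin":0},
    {"hand":60,"dp":[-0.95,-0.36,-0.52],"spin":0}
  ]
}}

```text
time: 0.7
ee_pos: [0.3539, 0.4643, 0.3306]
eef_rot: [0.148, 0.989, 0.0, 0.0]
ft_force: [-0.5, 0.2, -0.2]
width: 0.0607
grip_force: 0.0
```

Request:
{"api": "carry_out", "payload": {
  "deltas": [
    {"hand":60,"dp":[-0.2,-0.08,0],"spin":0.04},
    {"hand":60,"dp":[-0.4,-0.15,0],"spin":0.08},
    {"hand":60,"dp":[-0.6,-0.23,0],"spin":0.12},
    {"hand":60,"dp":[-0.75,-0.28,0],"spin":0.16}
  ]
}}

```text
time: 1.1
ee_pos: [0.5126, 0.3424, 0.3303]
eef_rot: [0.392, 0.92, -0.0, -0.0]
ft_force: [1.1, 1.0, -0.2]
width: 0.0599
grip_force: 0.0
```

Run:
```python
from h import *
s=read_state(); print(s["time"],s["ee_pos"],s["joint_positions"],go([.661,.2238,.33],-51.9))
```

```text
1.1 [0.5126 0.3424 0.3303] [-0.8455  0.2819  0.2405  1.2694 -0.0664  1.5981  0.1503] (array([-0.7536,  0.0988,  0.001 ]), np.float64(0.5322))
```

Request:
{"api": "carry_out", "payload": {
  "deltas": [
    {"hand":60,"dp":[-0.2,0.025,0],"spin":0.04},
    {"hand":60,"dp":[-0.4,0.05,0],"spin":0.08},
    {"hand":60,"dp":[-0.55,0.08,0],"spin":0.12},
    {"hand":60,"dp":[-0.65,0.09,0],"spin":0.16},
    {"hand":60,"dp":[-0.7,0.1,0],"spin":0.2},
    {"hand":60,"dp":[-0.7,0.1,0],"spin":0.25},
    {"hand":60,"dp":[-0.7,0.1,0],"spin":0.29},
    {"hand":60,"dp":[-0.7,0.1,0],"spin":0.34},
    {"hand":60,"dp":[-0.7,0.1,0],"spin":0.38},
    {"hand":60,"dp":[-0.7,0.1,0],"spin":0.43},
    {"hand":60,"dp":[-0.7,0.1,0],"spin":0.48},
    {"hand":60,"dp":[-0.7,0.1,0],"spin":0.53},
    {"hand":60,"dp":[-0.7,0.1,0],"spin":0.53}
  ]
}}

```text
time: 2.4
ee_pos: [0.6511, 0.2362, 0.3297]
eef_rot: [0.944, 0.331, -0.0, 0.0]
ft_force: [0.1, -0.1, 0.5]
width: 0.0603
grip_force: 0.0
```

Run:
```python
from h import *
s=read_state(); print(s["time"],s["ee_pos"],s["joint_positions"],go([.661,.2238,.33],-51.9))
im=camera("wrist"); cv2.imwrite("pics/w1.png",im[:,:,::-1])
c=get_calibration("wrist"); M=np.array(c["mount"]); R=Rot.from_quat(s["eef_rot"]).as_matrix()
def wp(X):
    t=R.T@(np.array(X)-s["ee_pos"]); v=M[:3,:3].T@(t-M[:3,3]); return c["cx"]+c["fx"]*v[0]/v[2],c["cy"]+c["fy"]*v[1]/v[2]
for k in(0,.075,.15): print("predicted top",wp(BR+RY*k+Z*.083))
print("predicted slot mouth at lip",wp(BR-RX*.023))
```

```text
2.4 [0.6511 0.2362 0.3297] [-0.7546  0.5104  0.5846  1.0333 -0.274   1.6687 -1.1549] (array([ 0.0001,  0.0633, -0.0011]), np.float64(0.0029))
predicted top (np.float64(338.8893520161771), np.float64(234.62067250642772))
predicted top (np.float64(228.75142366764464), np.float64(233.62379548539366))
predicted top (np.float64(118.35966205431657), np.float64(232.62462097654017))
predicted slot mouth at lip (np.float64(333.00343368233683), np.float64(235.78519885779914))
```

View pics/w1.png

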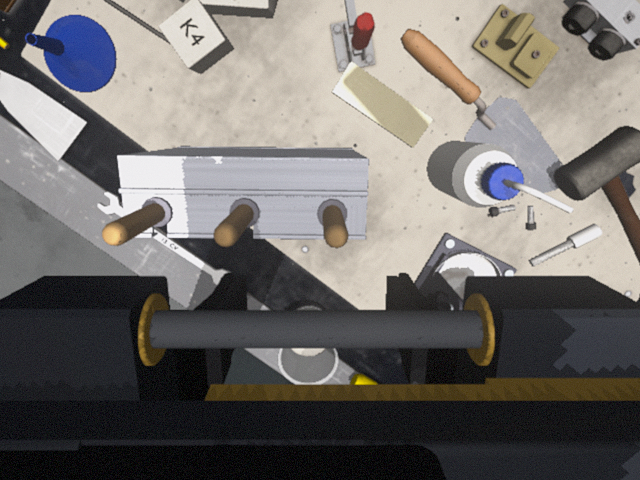

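The wrist view has the three handle tops at about (337,235), (228,234) and (116,233), where they were predicted, and the rack lies level in the picture. The cone brush is on the right at (333,212–240). I'll line up, descend and grip.

Request:
{"api": "carry_out", "payload": {
  "deltas": [
    {"hand":60,"dp":[0,0.06,0],"spin":0.003},
    {"hand":60,"dp":[0,0.063,0.1],"spin":0.003},
    {"hand":60,"dp":[0,0.063,0.25],"spin":0.003},
    {"hand":60,"dp":[0,0.063,0.4],"spin":0.003},
    {"hand":60,"dp":[0,0.063,0.5],"spin":0.003},
    {"hand":60,"dp":[0,0.063,0.535],"spin":0.003},
    {"hand":60,"dp":[0,0.063,0.535],"spin":0.003},
    {"hand":15,"dp":[0,0.063,0.535],"spin":0.003},
    {"hand":10,"dp":[0,0.063,0.535],"spin":0.003},
    {"hand":10,"dp":[0,0.063,0.535],"spin":0.003},
    {"hand":10,"dp":[0,0.063,0.535],"spin":0.003},
    {"hand":10,"dp":[0,0.063,0.535],"spin":0.003}
  ],
  "force": 12
}}

```text
time: 3.65
ee_pos: [0.6612, 0.2239, 0.1969]
eef_rot: [0.945, 0.328, 0.0, -0.0]
ft_force: [0.2, -0.8, 0.5]
width: 0.0281
grip_force: 0.0
```

Run:
```python
from h import *
s=read_state(); R=Rot.from_quat(s["eef_rot"]).as_matrix()
print(s["time"],s["ee_pos"],s["width"],s["grip_force"],s["ft_force"],"tool x in rack",R[:,0]@RX,"lift15",go(BR+Z*.046))
```

```text
3.65 [0.6612 0.2239 0.1969] 0.028083362604182115 0.0 [ 0.1677 -0.7933  0.5072] tool x in rack 1.0000245207658882 lift15 (array([-0.0009, -0.0002, -0.0563]), 0)
```

Request:
{"api": "carry_out", "payload": {
  "deltas": [
    {"hand":10,"dp":[0,0,0],"spin":0},
    {"hand":10,"dp":[0,0,0],"spin":0},
    {"hand":10,"dp":[0,0,0],"spin":0},
    {"hand":10,"dp":[0,0,0],"spin":0}
  ],
  "force": 12
}}

```text
time: 4.05
ee_pos: [0.6611, 0.2239, 0.1966]
eef_rot: [0.945, 0.328, 0.0, -0.0]
ft_force: [-0.3, 1.3, 0.7]
width: 0.0166
grip_force: 11.9
```

Request:
{"api": "carry_out", "payload": {
  "deltas": [
    {"hand":10,"dp":[0,0,-0.02],"spin":0},
    {"hand":10,"dp":[0,0,-0.04],"spin":0},
    {"hand":10,"dp":[0,0,-0.06],"spin":0},
    {"hand":10,"dp":[0,0,-0.06],"spin":0}
  ]
}}

```text
time: 4.45
ee_pos: [0.6616, 0.2239, 0.2127]
eef_rot: [0.945, 0.328, 0.001, -0.0]
ft_force: [-0.7, 1.4, -1.3]
width: 0.0168
grip_force: 11.9
```

Request:
{"api": "carry_out", "payload": {
  "deltas": [
    {"hand":10,"dp":[0.02,0,0],"spin":0},
    {"hand":10,"dp":[0.04,0,0],"spin":0},
    {"hand":10,"dp":[0.06,0,0],"spin":0},
    {"hand":10,"dp":[0.08,0,0],"spin":0},
    {"hand":10,"dp":[0.08,0,0],"spin":0}
  ]
}}

```text
time: 4.95
ee_pos: [0.6771, 0.2366, 0.2109]
eef_rot: [0.945, 0.328, -0.0, 0.0]
ft_force: [-0.7, -0.3, -1.3]
width: 0.0166
grip_force: 12.0
```

Request:
{"api": "carry_out", "payload": {
  "deltas": [
    {"hand":10,"dp":[0.02,0,0],"spin":0},
    {"hand":10,"dp":[0.04,0,0],"spin":0},
    {"hand":10,"dp":[0.06,0,0],"spin":0},
    {"hand":10,"dp":[0.08,0,0],"spin":0},
    {"hand":10,"dp":[0.1,0,0],"spin":0},
    {"hand":10,"dp":[0.1,0,0],"spin":0}
  ]
}}

```text
time: 5.55
ee_pos: [0.697, 0.2523, 0.2114]
eef_rot: [0.945, 0.328, 0.0, -0.0]
ft_force: [-1.3, -0.5, -1.0]
width: 0.0168
grip_force: 12.0
```

Run:
```python
from h import *
s=read_state(); print(s["ee_pos"],s["ft_force"],(s["ee_pos"]-BR)@RX)
a=camera("scene")[:,:,::-1]; b=camera("top")[:,:,::-1]; cv2.imwrite("pics/s1.png",a); cv2.imwrite("pics/t1.png",b)
a=cv2.resize(a[150:300,250:390],None,fx=2.8,fy=4/150*105,interpolation=2); b=cv2.resize(b[180:330,170:440],None,fx=1.45,fy=2.8,interpolation=2)
a=cv2.resize(cv2.imread("pics/s1.png")[150:350,250:390],(392,560),interpolation=2); b=cv2.resize(cv2.imread("pics/t1.png")[170:370,250:390],(392,560),interpolation=2)
cv2.imwrite("pics/m1.png",np.hstack([a,b]))
```

```text
[0.697  0.2523 0.2114] [-1.2651 -0.5376 -1.012 ] 0.04586082245439873
```

View pics/m1.png

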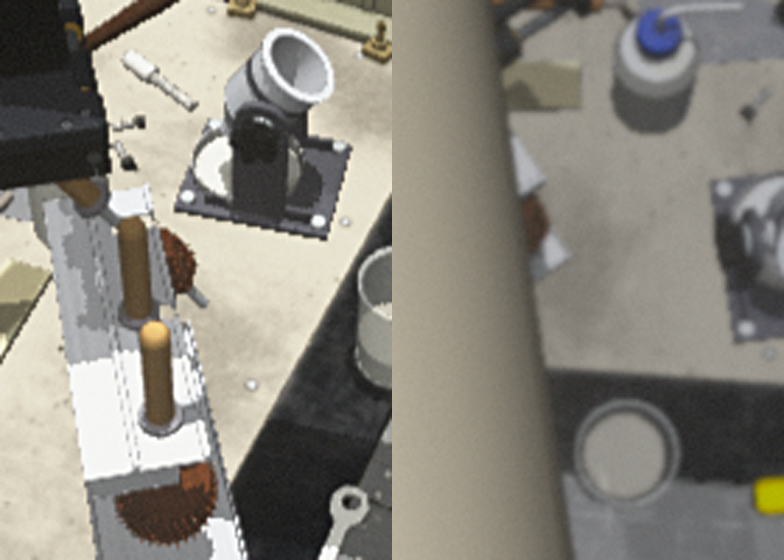

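The left crop (scene) shows the brush tilted in the slot, collar at crop (92,200) and nose tip at (207,303). The cone mouth is centred at (299,68). The other brushes are undisturbed. I'll work out the tilts.

Run:
```python
from h import *
def onplane(n,p,P,N):
    o,d=ray(n,p); return o+d*((P-o)@N)/(d@N)
f=lambda x,y:((x+.5)/2.8-.5+250,(y+.5)/2.8-.5+150)
s=read_state(); a=onplane("scene",f(207,303),BR,RY); b=onplane("scene",f(92,200),BR,RY)
g=s["ee_pos"]-[0,0,-.019]
for nm,q in(("nose",a),("collar",b),("grasp",g)): print(nm,(q-BR)@RX,q[2])
v=b-a; print("len",np.linalg.norm(v),"tilt",np.degrees(np.arctan2(v@RX,v[2])), "nose-grasp",np.linalg.norm(g-a),np.degrees(np.arctan2((g-a)@RX,(g-a)[2])))
# cone mouth
P=np.array([.6605,.0015,.105]); YY=np.array([-.193,.981,0])
for n,q in(("scene",f(299,68)),("top",(405.33,257.33))):
    m=onplane(n,q,P,YY)-P; print(n,-m@YX,m[2],np.hypot(m@YX,m[2]),np.degrees(np.arctan2(-m@YX,m[2])))
print("scene-ray check, plane z from 35mm circle:")
for th in(28,32,36,40):
    t=np.radians(th); M=P-YX*.035*np.sin(t)+Z*.035*np.cos(t); N=P+YX*.062*np.sin(t)-Z*.062*np.cos(t)
    print(th,"mouth px top",proj("top",M),"scene",proj("scene",M))
# bolts in scene as check of plate centre (crop px)
B=np.array([onz("scene",f(*p),.010) for p in((339,146),(319,221),(187,197),(212,125))]); print(B,B.mean(0))
```

```text
nose -0.056999776229183514 0.07210048493996635
collar 0.015271256777929693 0.19459589170623703
grasp 0.04538791623362441 0.23064886736754897
len 0.14222490628715692 tilt 30.540168722896045 nose-grasp 0.1887332257019034 32.85364665365113
scene 0.02780293298270297 0.02953231319762216 0.04056057944905522 43.27233400887419
top 0.023679062914807474 0.033797696169735034 0.04126720594982331 35.01553722905451
scene-ray check, plane z from 35mm circle:
28 mouth px top [404.4233 253.9046] scene [351.3264 172.5787]
32 mouth px top [404.4904 255.1274] scene [352.2627 173.1802]
36 mouth px top [404.5358 256.3174] scene [353.1543 173.8253]
40 mouth px top [404.5595 257.4682] scene [353.9965 174.5105]
[[ 0.6139 -0.0602  0.01  ]
 [ 0.5949  0.0281  0.01  ]
 [ 0.7042  0.0519  0.01  ]
 [ 0.7244 -0.0353  0.01  ]] [ 0.6593 -0.0039  0.01  ]
```

```bash
cat > rim.py <<'E'
from h import *
def onplane(n,p,P,N):
    o,d=ray(n,p); return o+d*((P-o)@N)/(d@N)
YY=np.array([-.193,.981,0])
def rim(n,im,box,P,vmin=150,smax=28):
    x0,y0,x1,y1=box; k=cv2.resize(im[y0:y1,x0:x1],None,fx=4,fy=4,interpolation=cv2.INTER_CUBIC)
    h=cv2.cvtColor(k,cv2.COLOR_BGR2HSV); m=((h[...,2]>vmin)&(h[...,1]<smax)).astype(np.uint8)
    m=cv2.morphologyEx(m,cv2.MORPH_OPEN,np.ones((3,3)))
    N,l,st,ce=cv2.connectedComponentsWithStats(m)
    ok=[i for i in range(1,N) if st[i,4]>200]
    i=max(ok,key=lambda i:st[i,2]*st[i,3]); c=cv2.convexHull(max(cv2.findContours((l==i).astype(np.uint8),0,1)[0],key=len))
    e=cv2.fitEllipse(c); ctr=(np.array(e[0])+.5)/4-.5+[x0,y0]; ax=np.array(e[1])/4
    t=np.radians(e[2]); U=np.array([[np.cos(t),-np.sin(t)],[np.sin(t),np.cos(t)]])*ax/2   # cols semi axes
    d=proj(n,P+.03*Z+.01*YY)-proj(n,P+.03*Z-.01*YY)
    w=np.linalg.solve(U,d); w=np.array([-w[1],w[0]])/np.linalg.norm(w); H,L=ctr+U@w,ctr-U@w
    a,b=onplane(n,H,P,YY),onplane(n,L,P,YY)
    if a[2]<b[2]: a,b=b,a
    v=a-b; mid=(a+b)/2-P
    print(n,st[i],"ctr",ctr,"axes",ax,"ang",e[2],"dia",np.linalg.norm(v),"tilt",np.degrees(np.arctan2(v[2],v@YX)),"mid fwd",-mid@YX,"up",mid[2])
    return cv2.ellipse(k,e,(0,0,255),1)
if __name__=="__main__":
    s=cv2.imread("pics/s1.png"); t=cv2.imread("pics/top0.png"); 
    for sm in(20,28): 
      for vm in(130,160):
        try:
            a=rim("scene",s,(325,150,385,200),np.array([.6593,-.0039,.105]),vm,sm)
            b=rim("top",t,(370,225,440,285),np.array([.6605,.0015,.105]),vm,sm)
        except Exception as ex: print(ex)
    cv2.imwrite("pics/rim.png",np.hstack([cv2.resize(a,(360,300)),cv2.resize(b,(350,300))]))
E
python3 rim.py
```

```text
scene [  60   39  120  110 7100] ctr [354.0316 174.1607] axes [26.1224 32.3387] ang 129.19979858398438 dia 0.06979270807961278 tilt 22.318754188088825 mid fwd 0.01947246054999671 up 0.023321324536856022
top [   48    62   174   178 13273] ctr [405.9964 260.7668] axes [36.3463 54.2942] ang 132.02969360351562 dia 0.17351191497031143 tilt 130.8892183280091 mid fwd 0.025232177933315544 up 0.028527808255431872
scene [  61   39  119  110 5941] ctr [354.0905 174.0845] axes [25.8592 32.4159] ang 129.52821350097656 dia 0.06994513754945368 tilt 22.844861316926 mid fwd 0.019601120193273997 up 0.02355917288283503
top [  70   66  152  135 6570] ctr [405.9304 258.4484] axes [33.6281 38.3653] ang 91.41799926757812 dia 0.06370679615977143 tilt 1.3202938219637317 mid fwd 0.02632438821259349 up 0.037381430645672384
scene [  59   38  122  111 7291] ctr [354.0775 174.0581] axes [26.4222 32.8191] ang 130.29476928710938 dia 0.07075272592083164 tilt 22.863263270376255 mid fwd 0.01957274765657159 up 0.02362543517848513
top [    0     0   280   240 35987] ctr [412.8571 245.3614] axes [66.296  99.5331] ang 128.7394561767578 dia 0.2876809664392048 tilt 133.0240271944691 mid fwd 0.0027177000663445197 up 0.09288573004464688
scene [  61   38  120  111 6114] ctr [354.2553 174.1166] axes [26.3258 32.5631] ang 132.3197784423828 dia 0.07006734492212276 tilt 23.505980320328124 mid fwd 0.01997786181258714 up 0.023543180247730153
top [   70     0   210   208 19499] ctr [419.001  250.2279] axes [50.698  67.0915] ang 53.614585876464844 dia 0.13777512672221337 tilt 60.324784432000456 mid fwd 0.03765395409013531 up 0.1418289695270769
```

View pics/rim.png

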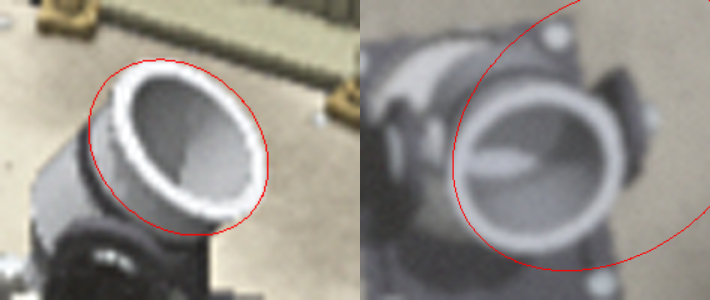

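The two crops show the rim clearly (scene crop ×6: from (113,80) to (268,175); top crop ×5: centred at (177,166), about 170 wide). The automatic fits took in the barrel or table, so I'll fit the points read off the crop.

Run:
```python
from rim import *
def fit(n,pts,P,sc,o):
    c=(np.array(pts,float)+.5)/sc-.5+o
    e=cv2.fitEllipse((c*8).astype(np.float32)); ctr=np.array(e[0])/8; ax=np.array(e[1])/8; t=np.radians(e[2])
    U=np.array([[np.cos(t),-np.sin(t)],[np.sin(t),np.cos(t)]])*ax/2
    d=proj(n,P+.03*Z+.01*YY)-proj(n,P+.03*Z-.01*YY); w=np.linalg.solve(U,d); w=np.array([-w[1],w[0]])/np.linalg.norm(w)
    a,b=onplane(n,ctr+U@w,P,YY),onplane(n,ctr-U@w,P,YY)
    if a[2]<b[2]: a,b=b,a
    v=a-b; mid=(a+b)/2-P
    print(n,ctr,ax,e[2],"dia",np.linalg.norm(v),"tilt",np.degrees(np.arctan2(v[2],v@YX)),"fwd",-mid@YX,"up",mid[2],"H",-(a-P)@YX,a[2],"L",-(b-P)@YX,b[2])
    P0=np.array(P)+.03*Z
    return ctr
# radial brightness profile along the rim from the scene crop: outer edge of bright ring
def edge(n,im,box,c,vm,sc=5,rmax=24):
    k=cv2.GaussianBlur(cv2.cvtColor(im,cv2.COLOR_BGR2GRAY),(3,3),0).astype(np.float32); out=[]
    for a in np.radians(np.arange(0,360,15)):
        r=np.arange(6,rmax,.25); x=(c[0]+r*np.cos(a)).astype(np.float32)[None]; y=(c[1]+r*np.sin(a)).astype(np.float32)[None]
        p=cv2.remap(k,x,y,cv2.INTER_LINEAR)[0]; i=np.argmax(p*(np.abs(r-14)<8)); out.append((r[i],p[i]))
    return out
a=fit("scene",[(115,90),(125,68),(160,60),(200,72),(240,105),(262,145),(268,175),(258,205),(240,218)],np.array([.6593,-.0039,.105]),6,[325,150])
b=fit("top",[(92,165),(180,82),(262,165),(180,250),(118,108),(240,108),(118,225),(240,225)],np.array([.6605,.0015,.105]),5,[370,225])
print(tri(b,a))
```

```text
scene [356.2696 172.8338] [19.8832 31.631 ] 137.3207550048828 dia 0.0685588125097163 tilt 34.08497548775411 fwd 0.024352419013866887 up 0.027993819644167403 H -0.004034238095842017 0.15220217735151298 L 0.052739076123575895 0.11378546193682182
top [405.2031 257.8492] [33.6031 34.0175] 90.83503723144531 dia 0.06318453202293652 tilt 11.992732872534045 fwd 0.024269372440727056 up 0.03192804202412257 H -0.0066275931270547575 0.14349129902200453 L 0.05516633800850876 0.1303647850262406
(array([ 0.635 , -0.0033,  0.138 ]), np.float64(0.002781170707125049))
```

Readings agree on a tilt of about 36° with the mouth near (0.635, −0.003, 0.136). I'll push the last 6 mm, grip hard and draw the brush out forward.

Request:
{"api": "carry_out", "payload": {
  "deltas": [
    {"hand":10,"dp":[0.012,0,0],"spin":0},
    {"hand":10,"dp":[0.026,0,0],"spin":0},
    {"hand":10,"dp":[0.026,0,0],"spin":0}
  ]
}}

```text
time: 5.95
ee_pos: [0.7018, 0.2561, 0.2115]
eef_rot: [0.945, 0.328, 0.0, -0.0]
ft_force: [-0.8, -0.3, 0.3]
width: 0.0166
grip_force: 12.0
```

Request:
{"api": "carry_out", "payload": {
  "deltas": [
    {"hand":10,"dp":[0,0,0],"spin":0},
    {"hand":10,"dp":[0,0,0],"spin":0},
    {"hand":10,"dp":[-0.02,0,0],"spin":0},
    {"hand":10,"dp":[-0.06,0,0],"spin":0},
    {"hand":10,"dp":[-0.1,0,0],"spin":0},
    {"hand":10,"dp":[-0.15,0,0],"spin":0},
    {"hand":10,"dp":[-0.2,0,0],"spin":0},
    {"hand":10,"dp":[-0.25,0,0],"spin":0},
    {"hand":10,"dp":[-0.27,0,0],"spin":0}
  ],
  "force": 58
}}

```text
time: 6.85
ee_pos: [0.648, 0.2131, 0.2119]
eef_rot: [0.945, 0.327, 0.0, -0.0]
ft_force: [-0.2, 0.2, -0.1]
width: 0.0156
grip_force: 58.0
```

Run:
```python
from h import *
s=read_state(); print(s["time"],s["ee_pos"],(s["ee_pos"]-BR)@RX,s["ft_force"],s["torque"],s["grip_force"],s["width"])
R=Rot.from_quat(s["eef_rot"]).as_matrix(); a=np.array([-.577,-.1134,.809]); m=np.array([.635,-.003,.136])
g=m+.215*a-.019*Z; print("hover",g,go(g,101.1))
```

```text
6.85 [0.648  0.2131 0.2119] -0.016840434832103186 [-0.1958  0.2396 -0.1408] [-0.064   0.1592 -0.0278] 57.99978096038103 0.015589508635110593
hover [ 0.5109 -0.0274  0.2909] (array([-1.0256,  0.4165, -0.3169]), np.float64(-0.8493))
```

Request:
{"api": "carry_out", "payload": {
  "deltas": [
    {"hand":10,"dp":[0,0,-0.05],"spin":0},
    {"hand":10,"dp":[0,0,-0.15],"spin":0},
    {"hand":10,"dp":[0,0,-0.28],"spin":0},
    {"hand":10,"dp":[-0.05,0,-0.42],"spin":0},
    {"hand":10,"dp":[-0.12,0,-0.56],"spin":0},
    {"hand":10,"dp":[-0.22,0.05,-0.68],"spin":0},
    {"hand":10,"dp":[-0.34,0.1,-0.76],"spin":0},
    {"hand":10,"dp":[-0.46,0.15,-0.8],"spin":-0.04},
    {"hand":10,"dp":[-0.58,0.2,-0.8],"spin":-0.08},
    {"hand":10,"dp":[-0.7,0.25,-0.8],"spin":-0.12},
    {"hand":10,"dp":[-0.82,0.3,-0.8],"spin":-0.16},
    {"hand":10,"dp":[-0.9,0.35,-0.8],"spin":-0.2},
    {"hand":10,"dp":[-0.96,0.38,-0.8],"spin":-0.24},
    {"hand":10,"dp":[-1.0,0.4,-0.8],"spin":-0.28},
    {"hand":10,"dp":[-1.0,0.4,-0.8],"spin":-0.32},
    {"hand":10,"dp":[-1.0,0.4,-0.8],"spin":-0.36},
    {"hand":10,"dp":[-1.0,0.4,-0.8],"spin":-0.4},
    {"hand":10,"dp":[-1.0,0.4,-0.8],"spin":-0.44},
    {"hand":10,"dp":[-1.0,0.4,-0.8],"spin":-0.48},
    {"hand":10,"dp":[-1.0,0.4,-0.8],"spin":-0.52}
  ]
}}

```text
time: 8.85
ee_pos: [0.5145, -0.0193, 0.4127]
eef_rot: [0.406, 0.914, 0.0, 0.001]
ft_force: [0.0, 0.3, -0.2]
width: 0.0151
grip_force: 58.0
```

Request:
{"api": "carry_out", "payload": {
  "deltas": [
    {"hand":10,"dp":[0,0,0],"spin":-0.04},
    {"hand":10,"dp":[0,0,0],"spin":-0.08},
    {"hand":10,"dp":[0,0,0],"spin":-0.12},
    {"hand":10,"dp":[0,0,0],"spin":-0.16},
    {"hand":10,"dp":[0,0,0],"spin":-0.2},
    {"hand":10,"dp":[0,0,0],"spin":-0.24},
    {"hand":10,"dp":[0,0,0],"spin":-0.28},
    {"hand":10,"dp":[0,0,0],"spin":-0.31},
    {"hand":10,"dp":[0,0,0],"spin":-0.33},
    {"hand":10,"dp":[0,0,0],"spin":-0.33}
  ]
}}

```text
time: 9.85
ee_pos: [0.5145, -0.0194, 0.4126]
eef_rot: [-0.098, 0.995, 0.0, 0.001]
ft_force: [-0.5, -0.3, -0.5]
width: 0.0157
grip_force: 58.0
```

Run:
```python
from h import *
s=read_state(); print(s["time"],s["ee_pos"],s["joint_positions"],s["width"])
a=np.array([-.577,-.1134,.809]); m=np.array([.635,-.003,.136])
g=m+.225*a-.019*Z; print("hover",g,go(g,101.1))
cv2.imwrite("pics/w2.png",camera("wrist")[:,:,::-1])
```

```text
9.85 [ 0.5145 -0.0194  0.4126] [-0.5849  0.0485  0.5679  1.3672 -0.0266  1.7322  1.7462] 0.015672641021678608
hover [ 0.5052 -0.0285  0.299 ] (array([ 0.0442, -0.0285,  0.4541]), np.float64(0.0011))
```

View pics/w2.png

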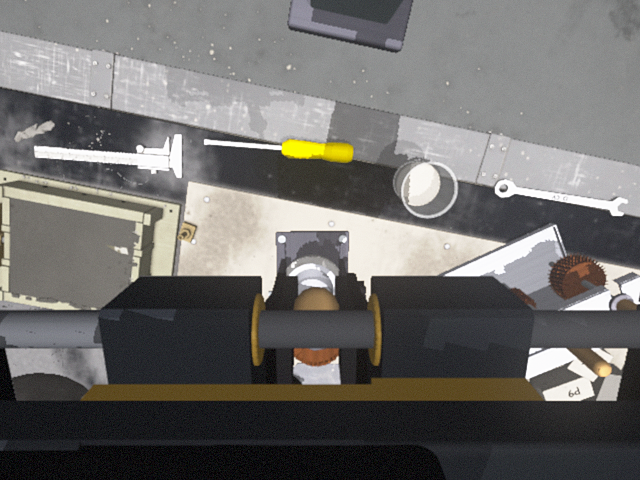

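In the wrist view the plate's front corners are at (276,233) and (349,233) and the mouth's front rim arc is near (313,257). The handle top is between the pads at (317,310). I'll turn these into yoke coordinates and measure the brush tilt in the scene view.

```bash
cat >> h.py <<'E'
def wray(s,p):
    c=get_calibration("wrist"); M=np.array(c["mount"]); R=Rot.from_quat(s["eef_rot"]).as_matrix()
    d=R@M[:3,:3]@np.array([(p[0]-c["cx"])/c["fx"],(p[1]-c["cy"])/c["fy"],1]); return s["ee_pos"]+R@M[:3,3], d
def wonz(s,p,z):
    o,d=wray(s,p); return o+d*(z-o[2])/d[2]
E
python3 - <<'E'
from h import *
s=read_state(); 
c=[wonz(s,p,.008) for p in((276,233),(349,233))]; print("front corners",c,"width",np.linalg.norm(c[0]-c[1]))
v=c[1]-c[0]; print("yaw",np.degrees(np.arctan2(v[1],v[0]))-90); mid=(c[0]+c[1])/2; print("plate centre", mid+.065*YX)
b=[wonz(s,p,.010) for p in((282,240),(345,240))]; print("bolts mid",(b[0]+b[1])/2, "centre",(b[0]+b[1])/2+.0555*YX)
L=wonz(s,(313,257),.116); print("rim front at z.116",L); print("handle top z.47",wonz(s,(317,308),.459))
im=camera("scene")[:,:,::-1]; cv2.imwrite("pics/s2.png",im)
# brush in scene: predicted nose/collar/top for tilt 36
R=Rot.from_quat(s["eef_rot"]).as_matrix(); g=s["ee_pos"]+.019*Z; print(R[:,0])
for th in(30,36,42):
    t=np.radians(th); a=R[:,0]*np.sin(t)+Z*np.cos(t); print(th,[proj("scene",g+a*k).round(1) for k in(.033,-.05,-.142,-.19)])
q=proj("scene",g-.1*Z).astype(int); print(q)
x,y=np.clip(q[0]-80,0,480),np.clip(q[1]-80,0,320); print(x,y)
cv2.imwrite("pics/s2c.png",cv2.resize(im[y:y+160,x:x+160],None,fx=3.75,fy=3.75,interpolation=2))
E
```

```text
front corners [array([ 0.6078, -0.0628,  0.008 ]), array([0.5864, 0.0451, 0.008 ])] width 0.10993246319669608
yaw 11.219314970926192
plate centre [0.6609 0.0037 0.008 ]
bolts mid [ 0.607  -0.0054  0.01  ] centre [0.6615 0.0054 0.01  ]
rim front at z.116 [ 0.5995 -0.0067  0.116 ]
handle top z.47 [ 0.5084 -0.0201  0.459 ]
[-0.9811 -0.1936 -0.0011]
30 [array([452.5,  29.1]), array([418.1,  70.1]), array([386.1, 108.1]), array([371.4, 125.5])]
36 [array([454.2,  30.6]), array([415.7,  68.1]), array([379.7, 103.2]), array([363.2, 119.3])]
42 [array([455.7,  32.2]), array([413.5,  65.9]), array([373.8,  97.7]), array([355.5, 112.4])]
[427 102]
347 22
```

View pics/s2c.png

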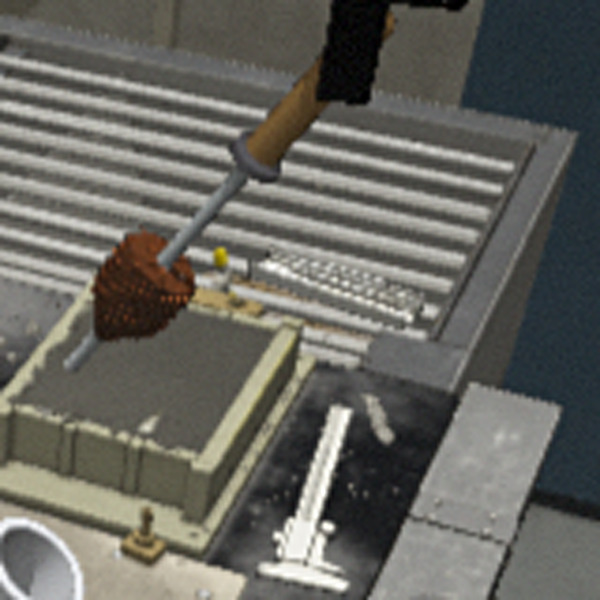

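The scene crop shows the brush leaning correctly: collar at (250,158), nose tip at (70,367). The handle seems to have crept toward one pad edge. The mouth is hidden under the handle, so I'll shift 80 mm back to see it fully and measure both it and the brush.

Request:
{"api": "carry_out", "payload": {
  "deltas": [
    {"hand":10,"dp":[-0.05,0,0],"spin":0},
    {"hand":10,"dp":[-0.15,0,0],"spin":0},
    {"hand":10,"dp":[-0.25,0,0],"spin":0},
    {"hand":10,"dp":[-0.32,0,0],"spin":0},
    {"hand":10,"dp":[-0.34,0,0],"spin":0},
    {"hand":10,"dp":[-0.34,0,0],"spin":0}
  ]
}}

```text
time: 10.55
ee_pos: [0.5977, -0.0029, 0.4112]
eef_rot: [-0.097, 0.995, -0.0, -0.0]
ft_force: [-0.9, -0.6, -1.2]
width: 0.0159
grip_force: 58.0
```

Run:
```python
from h import *
s=read_state(); print(s["time"],s["ee_pos"])
im=camera("wrist")[:,:,::-1]; cv2.imwrite("pics/w3.png",im)
a=cv2.resize(im[140:340,240:400],(480,600),interpolation=2)
sc=camera("scene")[:,:,::-1]; cv2.imwrite("pics/s3.png",sc)
b=cv2.resize(sc[40:200,290:370],(300,600),interpolation=2)
cv2.imwrite("pics/m3.png",np.hstack([a,b]))
```

```text
10.55 [ 0.5977 -0.0029  0.4112]
```

View pics/m3.png

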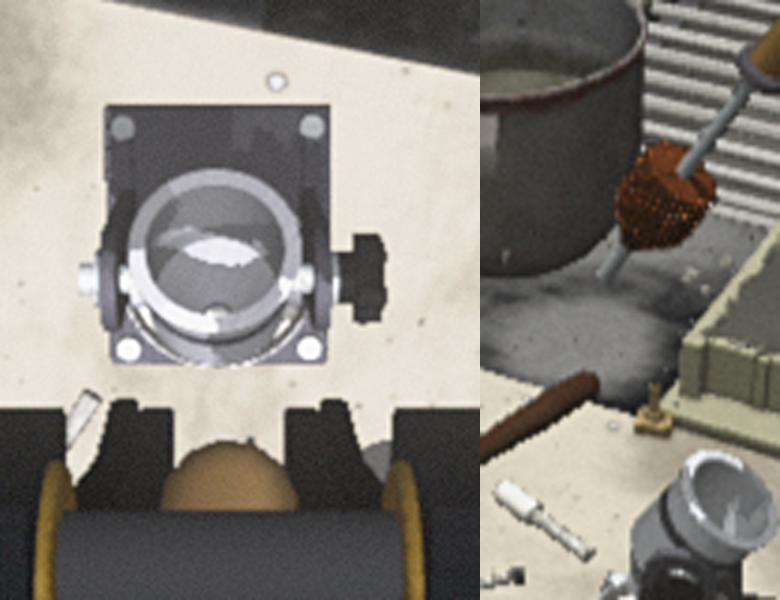

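The left panel (wrist, ×3) shows the mouth complete: rim left (128,252), right (302,252), front (215,167), rear (212,335). The pivot shafts are on row 279 and the front plate corners at (107,105) and (330,105). The right panel (scene) has the nose tip at (605,275) and the collar at (765,62). Now to solve for the poses.

Run:
```python
from h import *
from scipy.optimize import least_squares
s=read_state(); R=Rot.from_quat(s["eef_rot"]).as_matrix(); X=-R[:,0]*[1,1,0]; X/=np.linalg.norm(X); Y=np.cross(Z,X)
f=lambda x,y:((x+.5)/3-.5+240,(y+.5)/3-.5+140)
p=[wonz(s,f(*q),.008) for q in((107,105),(330,105),(110,362),(326,362))]
v=p[1]-p[0]; print("plate",p,"yaw",np.degrees(np.arctan2(v[1],v[0]))-90, "centre",sum(p)/4)
a=[wonz(s,f(*q),.105) for q in((112,280),(322,279))]; print("pivot",a,sum(a)/2, "sep",np.linalg.norm(a[0]-a[1]))
l,r=[wonz(s,f(*q),.133) for q in((128,252),(302,252))]; print("rim L/R mid",(l+r)/2,"dia",np.linalg.norm(l-r))
P=sum(a)/2
Ls,Hs=wray(s,f(215,167)),wray(s,f(213,336))
def pl(rr):  # in-plane (fwd, up) line through camera: origin & direction
    o,d=rr; return np.array([-(o-P)@X,o[2]-.105]),np.array([-d@X,d[2]])
def res(q):
    th,dx=q; C=.035*np.array([np.sin(th),np.cos(th)])+[dx,0]; u=np.array([np.cos(th),-np.sin(th)])*.0335
    out=[]
    for rr,pt in((Ls,C+u),(Hs,C-u)):
        o,d=pl(rr); w=pt-o; out.append((w[0]*d[1]-w[1]*d[0])/np.linalg.norm(d))
    return out
for dx in(-.003,0,.003):
    S=least_squares(lambda q:res([q[0],dx]),[.6]); print("dx",dx,"tilt",np.degrees(S.x),"res",S.fun)
S=least_squares(res,[.6,0]); print("free",np.degrees(S.x[0]),S.x[1],S.fun)
# brush, scene rays on plane through TCP normal Y (scene bias added)
def onplane(n,q,Pp,N,b):
    o,d=ray(n,q); o=o+b; return o+d*((Pp-o)@N)/(d@N)
for b in(np.zeros(3),np.array([.0015,.007,0])):
    n,c=[onplane("scene",q,s["ee_pos"],Y,b) for q in((323.0,113.0),(365.6,56.2))]
    t=lambda w:(-(w-s["ee_pos"])@X,w[2]-s["ee_pos"][2]); v=c-n
    print("nose",t(n),"collar",t(c),"len",np.linalg.norm(v),"tilt",np.degrees(np.arctan2(-v@X,v[2])))
o,d=wray(s,(316.3,309.7)); c=o+d*.149/(d@(R@np.array(get_calibration("wrist")["mount"])[:3,2])); print("cap",-(c-s["ee_pos"])@X,c[2]-s["ee_pos"][2])
```

```text
plate [array([ 0.6041, -0.0625,  0.008 ]), array([0.5831, 0.0432, 0.008 ]), array([ 0.7326, -0.0389,  0.008 ]), array([0.7111, 0.0694, 0.008 ])] yaw 11.230189166345326 centre [0.6577 0.0028 0.008 ]
pivot [array([ 0.663 , -0.0406,  0.105 ]), array([0.6454, 0.0456, 0.105 ])] [0.6542 0.0025 0.105 ] sep 0.08797505424430038
rim L/R mid [ 0.6362 -0.0015  0.133 ] dia 0.06832550223075172
dx -0.003 tilt [37.3178] res [ 0.0038 -0.0013]
dx 0 tilt [33.0452] res [ 0.0021 -0.0009]
dx 0.003 tilt [28.4499] res [ 0.0008 -0.0004]
free 24.357079538029634 0.005525520305926543 [ 0. -0.]
nose (np.float64(-0.10642820396287817), np.float64(-0.13368729793320538)) collar (np.float64(-0.030762242670783837), np.float64(-0.011246519590457915)) len 0.14393429716170686 tilt 31.715239083336318
nose (np.float64(-0.11113551201284473), np.float64(-0.13813210628229716)) collar (np.float64(-0.03475998288206238), np.float64(-0.014543122895004701)) len 0.14528406060098759 tilt 31.71523908333635
cap 0.005984233015468803 0.047909314084812915
```

Brush tilt comes out at about 32° and cone tilt at about 32°, so they match. The handle axis is 12 mm off the pad centre toward the pad edge. I'll seat the brush in the cone, regrip it centred there, then brush.

Request:
{"api": "carry_out", "payload": {
  "deltas": [
    {"hand":10,"dp":[0.08,-0.01,0.05],"spin":0},
    {"hand":10,"dp":[0.2,-0.02,0.15],"spin":0},
    {"hand":10,"dp":[0.28,-0.025,0.27],"spin":0},
    {"hand":10,"dp":[0.31,-0.025,0.38],"spin":0},
    {"hand":10,"dp":[0.314,-0.025,0.47],"spin":0},
    {"hand":10,"dp":[0.314,-0.025,0.52],"spin":0},
    {"hand":10,"dp":[0.314,-0.025,0.52],"spin":0}
  ]
}}

```text
time: 11.35
ee_pos: [0.5208, -0.0243, 0.2808]
eef_rot: [-0.098, 0.995, 0.0, -0.001]
ft_force: [0.4, 0.6, 0.2]
width: 0.0156
grip_force: 58.0
```

```bash
cat >> h.py <<'E'
m=np.array([.6362,-.0018,.1347]); YX=np.array([.9808,.1949,0]); YL=np.array([-.1949,.9808,0]); TH=np.radians(32); ax=-np.sin(TH)*YX+np.cos(TH)*Z
OFF=-.1085*YX+.134*Z
def tcp(dep,off=OFF): return m-dep*ax+off
E
python3 - <<'E'
from h import *
s=read_state(); print(s["time"],s["ee_pos"],s["ft_force"],s["width"],go(tcp(-.015),101.2),go(tcp(.06)),go(tcp(.08)))
im=camera("scene")[:,:,::-1]; cv2.imwrite("pics/s4.png",im)
# predicted nose tip pixel & mouth
print(proj("scene",s["ee_pos"]-OFF),proj("scene",m))
# nose tip: look for grey thin rod above the mouth: brightness rows near prediction
E
```

```text
11.35 [ 0.5208 -0.0243  0.2808] [0.4085 0.5695 0.1687] 0.015587793019554227 (array([-0.0044, -0.0017, -0.0026]), np.float64(0.0003)) (array([-0.1637, -0.0019,  0.2516]), 0) (array([-0.2062, -0.002 ,  0.3194]), 0)
[359.1699 170.5703] [354.8053 174.0712]
```

Insert 60 mm deep along the axis first, watching the force.

Request:
{"api": "carry_out", "payload": {
  "deltas": [
    {"hand":10,"dp":[-0.02,-0.002,0.025],"spin":0},
    {"hand":10,"dp":[-0.047,-0.002,0.065],"spin":0},
    {"hand":10,"dp":[-0.08,-0.002,0.12],"spin":0},
    {"hand":10,"dp":[-0.113,-0.002,0.17],"spin":0},
    {"hand":10,"dp":[-0.14,-0.002,0.215],"spin":0},
    {"hand":10,"dp":[-0.164,-0.002,0.252],"spin":0},
    {"hand":10,"dp":[-0.164,-0.002,0.252],"spin":0}
  ]
}}

```text
time: 12.1
ee_pos: [0.5619, -0.0165, 0.2167]
eef_rot: [-0.098, 0.995, -0.0, -0.001]
ft_force: [-0.2, -0.5, -0.7]
width: 0.0157
grip_force: 58.0
```

Request:
{"api": "carry_out", "payload": {
  "deltas": [
    {"hand":10,"dp":[-0.01,0,0.016],"spin":0},
    {"hand":10,"dp":[-0.021,0,0.034],"spin":0},
    {"hand":10,"dp":[-0.032,0,0.051],"spin":0},
    {"hand":10,"dp":[-0.042,0,0.068],"spin":0},
    {"hand":10,"dp":[-0.042,0,0.068],"spin":0}
  ]
}}

```text
time: 12.6
ee_pos: [0.5723, -0.0146, 0.2009]
eef_rot: [-0.098, 0.995, -0.0, -0.0]
ft_force: [-0.1, -0.1, -1.7]
width: 0.0156
grip_force: 58.0
```

Request:
{"api": "carry_out", "payload": {
  "deltas": [
    {"hand":10,"dp":[-0.01,0,0.016],"spin":0},
    {"hand":10,"dp":[-0.021,0,0.034],"spin":0},
    {"hand":10,"dp":[-0.021,0,0.034],"spin":0}
  ]
}}

```text
time: 12.9
ee_pos: [0.5775, -0.0135, 0.1923]
eef_rot: [-0.098, 0.995, -0.0, -0.0]
ft_force: [0.5, -0.4, -1.3]
width: 0.0158
grip_force: 58.0
```

Run:
```python
from h import *
s=read_state(); d=s["ee_pos"]-OFF-m; print(s["time"],s["ee_pos"],s["ft_force"],s["torque"],"depth",-d@ax,"lat",d-(d@ax)*ax,go(tcp(.1)),go(tcp(.11)))
```

```text
12.9 [ 0.5775 -0.0135  0.1923] [ 0.5277 -0.3525 -1.3235] [0.0236 0.0569 0.0139] depth 0.09056486426538614 lat [0.0006 0.0001 0.0004] (array([-0.0174,  0.    ,  0.0336]), 0) (array([-0.0386,  0.    ,  0.0675]), 0)
```

Request:
{"api": "carry_out", "payload": {
  "deltas": [
    {"hand":10,"dp":[-0.01,0,0.016],"spin":0},
    {"hand":10,"dp":[-0.021,0,0.034],"spin":0},
    {"hand":10,"dp":[-0.021,0,0.034],"spin":0}
  ]
}}

```text
time: 13.2
ee_pos: [0.5826, -0.0124, 0.1837]
eef_rot: [-0.098, 0.995, -0.0, -0.0]
ft_force: [0.7, 1.2, -0.8]
width: 0.0158
grip_force: 58.0
```

Request:
{"api": "carry_out", "payload": {
  "deltas": [
    {"hand":10,"dp":[-0.008,0,0.013],"spin":0},
    {"hand":10,"dp":[-0.016,0,0.027],"spin":0},
    {"hand":10,"dp":[-0.016,0,0.027],"spin":0}
  ]
}}

```text
time: 13.5
ee_pos: [0.5867, -0.0116, 0.1782]
eef_rot: [-0.098, 0.995, 0.0, 0.0]
ft_force: [-2.5, 1.1, 3.7]
width: 0.0156
grip_force: 58.0
```

Request:
{"api": "carry_out", "payload": {
  "deltas": [
    {"hand":10,"dp":[-0.006,0,0.01],"spin":0},
    {"hand":10,"dp":[-0.011,0,0.017],"spin":0},
    {"hand":10,"dp":[-0.011,0,0.017],"spin":0}
  ]
}}

```text
time: 13.8
ee_pos: [0.5878, -0.0124, 0.178]
eef_rot: [-0.097, 0.995, 0.001, -0.001]
ft_force: [-29.7, -0.7, 44.7]
width: 0.0158
grip_force: 58.1
```

Run:
```python
from h import *
s=read_state(); d=s["ee_pos"]-OFF-m; print(s["time"],s["ee_pos"],s["ft_force"],s["torque"],"depth",-d@ax,"lat",d-(d@ax)*ax,"axial F",s["ft_force"]@ax)
im=camera("scene")[:,:,::-1]; cv2.imwrite("pics/s5.png",im); 
q=proj("scene",m-.114*ax); print(q,[proj("scene",m-k*ax).round(1) for k in(.09,.097,.114)])
k=cv2.cvtColor(im,cv2.COLOR_BGR2GRAY)
# change vs earlier picture around the nozzle exit, and collar position by rays onto the brush plane
o=cv2.cvtColor(cv2.imread("pics/s3.png"),cv2.COLOR_BGR2GRAY); D=cv2.absdiff(k,o)
x,y=q.astype(int); print(D[y-14:y+10:2,x-14:x+16:2])
```

```text
13.8 [ 0.5878 -0.0124  0.178 ] [-29.7424  -0.7349  44.6631] [0.0429 6.5457 0.199 ] depth 0.10813872560975912 lat [ 0.0018 -0.0006  0.001 ] axial F 53.41087366798213
[327.7516 201.3197] [array([333.1, 196. ]), array([331.5, 197.5]), array([327.8, 201.3])]
[[  7   4   5   8   3   7   4   4   4  45  39  37  12   3   3]
 [  4   7   3   4   7   2   2   3   4  26  34   5   1   5   9]
 [  6   6   5   4   2   7   8   4   3   6  28   2   2   6   1]
 [  1   7   6   6   7   4   4   5   6   5   7   1   3   2   3]
 [  0   7   5   3   7   8   3   3  28   4   6   3   3   2   3]
 [  6   5   2   4   6   3   2   2  22   8   6   9   2   4   1]
 [  2   3   8   3   1   1   1  28 130  83   6   3   3   2   8]
 [  3   8   2   2   1   2   5   2  76   2   0   4   2   0   6]
 [  3   4   3   4   3   2   4   4   4   3   4   0   2   5   3]
 [  1   5   3   6   2   2   4   3   1   3   8   3   4   1   5]
 [  2   5   4   3   2   0   1   3   2   3   0   1   2   4   4]
 [  6   5   4   4   1   5   1   5   8   7   6   2   2   2   1]]
```

The stop is firm and along the axis, so the bristles are on the floor. The scene difference shows the nose emerging near (330,200), as predicted for about 17 mm out. I'll back off 4 mm and check for slip.

Request:
{"api": "carry_out", "payload": {
  "deltas": [
    {"hand":10,"dp":[0.008,0,-0.013],"spin":0},
    {"hand":10,"dp":[0.008,0,-0.013],"spin":0}
  ]
}}

```text
time: 14.05
ee_pos: [0.5873, -0.0117, 0.1783]
eef_rot: [-0.098, 0.995, 0.001, 0.0]
ft_force: [-10.1, -0.3, 15.7]
width: 0.0157
grip_force: 58.0
```

Run:
```python
from h import *
s=read_state(); d=s["ee_pos"]-OFF-m; print(s["time"],s["ee_pos"],s["ft_force"],"depth",-d@ax,"lat",d-(d@ax)*ax,"axial F",s["ft_force"]@ax)
im=camera("scene")[:,:,::-1]; cv2.imwrite("pics/s6.png",im)
def rimmask(n): 
    k=cv2.cvtColor(cv2.imread(n),cv2.COLOR_BGR2GRAY)[150:200,330:380]; return k
# cone turned? compare barrel side region left of rim
a,b=[cv2.imread(f"pics/{n}.png")[165:190,332:346].astype(int) for n in("s3","s6")]; print("barrel diff",np.abs(a-b).mean())
a,b=[cv2.imread(f"pics/{n}.png")[158:166,340:350].astype(int) for n in("s3","s6")]; print("rim corner diff",np.abs(a-b).mean())
```

```text
14.05 [ 0.5873 -0.0117  0.1783] [-10.0881  -0.2873  15.6973] depth 0.10768928868666347 lat [0.0015 0.0002 0.0009] axial F 18.585011194255234
barrel diff 27.101904761904763
rim corner diff 7.075
```

Request:
{"api": "carry_out", "payload": {
  "deltas": [
    {"hand":10,"dp":[0.01,0,-0.016],"spin":0},
    {"hand":10,"dp":[0.03,0,-0.048],"spin":0},
    {"hand":10,"dp":[0.052,0,-0.083],"spin":0},
    {"hand":10,"dp":[0.075,0,-0.12],"spin":0},
    {"hand":10,"dp":[0.097,0,-0.156],"spin":0},
    {"hand":10,"dp":[0.116,0,-0.186],"spin":0},
    {"hand":10,"dp":[0.129,0,-0.207],"spin":0},
    {"hand":10,"dp":[0.129,0,-0.207],"spin":0},
    {"hand":10,"dp":[0.129,0,-0.207],"spin":0}
  ]
}}

```text
time: 15.0
ee_pos: [0.5557, -0.0179, 0.2284]
eef_rot: [-0.098, 0.995, 0.0, 0.0]
ft_force: [-0.2, 0.4, -1.2]
width: 0.0157
grip_force: 58.0
```

Run:
```python
from h import *
s=read_state(); d=s["ee_pos"]-OFF-m; print(s["time"],s["ee_pos"],s["ft_force"],"depth",-d@ax,"lat",d-(d@ax)*ax,"axial F",s["ft_force"]@ax)
im=camera("scene")[:,:,::-1]; cv2.imwrite("pics/s7.png",im); k=cv2.cvtColor(im,cv2.COLOR_BGR2HSV)
mk=cv2.inRange(k,(0,120,40),(14,255,200)); mk[:,:330]=0; mk[:,420:]=0; mk[:120]=0; mk[200:]=0
N,l,st,ce=cv2.connectedComponentsWithStats(mk); print([ (st[i].tolist(),ce[i].round(1)) for i in range(1,N) if st[i,4]>15])
# collar height above mouth, from the estimate: pixels of brush points predicted
for z in(-.062,-.092,0): print(z,proj("scene",s["ee_pos"]-OFF+(.14+z)*ax).round(1))
print("mouth",proj("scene",m))
```

```text
15.0 [ 0.5557 -0.0179  0.2284] [-0.2121  0.4323 -1.1977] depth 0.048117305167354484 lat [0.0009 0.0001 0.0006] axial F -0.9500809870154341
[([348, 160, 22, 20, 232], array([358.5, 169.1]))]
-0.062 [362.3 165.8]
-0.092 [354.4 173.8]
0 [380. 148.]
mouth [354.8053 174.0712]
```

The bristles are visible above the mouth (blob at (358,169)), a little under half out. I'll raise another 3 mm to finish the first stroke, then run the second.

Request:
{"api": "carry_out", "payload": {
  "deltas": [
    {"hand":10,"dp":[0.006,0,-0.01],"spin":0},
    {"hand":10,"dp":[0.006,0,-0.01],"spin":0},
    {"hand":10,"dp":[-0.01,0,0.016],"spin":0},
    {"hand":10,"dp":[-0.033,0,0.053],"spin":0},
    {"hand":10,"dp":[-0.057,0,0.092],"spin":0},
    {"hand":10,"dp":[-0.082,0,0.132],"spin":0},
    {"hand":10,"dp":[-0.105,0,0.17],"spin":0},
    {"hand":10,"dp":[-0.12,0,0.194],"spin":0},
    {"hand":10,"dp":[-0.128,0,0.206],"spin":0},
    {"hand":10,"dp":[-0.128,0,0.206],"spin":0},
    {"hand":10,"dp":[-0.128,0,0.206],"spin":0}
  ]
}}

```text
time: 16.15
ee_pos: [0.587, -0.0118, 0.1781]
eef_rot: [-0.098, 0.995, 0.0, -0.0]
ft_force: [-7.3, -0.8, 10.6]
width: 0.0153
grip_force: 58.0
```

Run:
```python
from h import *
s=read_state(); d=s["ee_pos"]-OFF-m; print(s["time"],s["ee_pos"],s["ft_force"],"depth",-d@ax,"lat",d-(d@ax)*ax,"axial F",s["ft_force"]@ax)
im=camera("scene")[:,:,::-1]; cv2.imwrite("pics/s8.png",im)
k,o=[cv2.cvtColor(cv2.imread(f"pics/{n}.png"),cv2.COLOR_BGR2GRAY) for n in("s8","s7")]; D=cv2.absdiff(k,o)[190:212,315:345]>20; print(np.argwhere(D)[:, ::-1].tolist())
```

```text
16.15 [ 0.587  -0.0118  0.1781] [-7.3105 -0.8281 10.6304] depth 0.10769640065339245 lat [0.0012 0.     0.0008] axial F 12.90022763560406
[[13, 8], [15, 8], [12, 9], [13, 9], [14, 9], [15, 9], [16, 9], [12, 10], [13, 10], [14, 10], [15, 10], [16, 10], [13, 11], [14, 11], [15, 11], [12, 18], [13, 18], [13, 19]]
```

The nose shows at (327–331, 198–201) again with 13 N on the floor, so there's no slip. Next: up, the third down, then up.

Request:
{"api": "carry_out", "payload": {
  "deltas": [
    {"hand":10,"dp":[0.01,0,-0.016],"spin":0},
    {"hand":10,"dp":[0.03,0,-0.048],"spin":0},
    {"hand":10,"dp":[0.055,0,-0.088],"spin":0},
    {"hand":10,"dp":[0.08,0,-0.128],"spin":0},
    {"hand":10,"dp":[0.103,0,-0.165],"spin":0},
    {"hand":10,"dp":[0.122,0,-0.195],"spin":0},
    {"hand":10,"dp":[0.134,0,-0.215],"spin":0},
    {"hand":10,"dp":[0.134,0,-0.215],"spin":0},
    {"hand":10,"dp":[0.134,0,-0.215],"spin":0},
    {"hand":10,"dp":[0.12,0,-0.193],"spin":0},
    {"hand":10,"dp":[0.098,0,-0.157],"spin":0},
    {"hand":10,"dp":[0.074,0,-0.119],"spin":0},
    {"hand":10,"dp":[0.05,0,-0.08],"spin":0},
    {"hand":10,"dp":[0.028,0,-0.045],"spin":0},
    {"hand":10,"dp":[0.01,0,-0.016],"spin":0},
    {"hand":10,"dp":[0,0,0],"spin":0},
    {"hand":10,"dp":[0,0,0],"spin":0},
    {"hand":10,"dp":[0,0,0],"spin":0}
  ]
}}

```text
time: 18.0
ee_pos: [0.587, -0.0118, 0.1781]
eef_rot: [-0.098, 0.995, 0.0, -0.0]
ft_force: [-7.1, 0.2, 11.1]
width: 0.0159
grip_force: 58.0
```

Run:
```python
from h import *
s=read_state(); d=s["ee_pos"]-OFF-m; print(s["time"],s["ee_pos"],s["ft_force"],"depth",-d@ax,"axial F",s["ft_force"]@ax)
```

```text
18.0 [ 0.587  -0.0118  0.1781] [-7.0551  0.2372 11.0943] depth 0.10769937620587436 axial F 13.050815583901342
```

Request:
{"api": "carry_out", "payload": {
  "deltas": [
    {"hand":10,"dp":[0.01,0,-0.016],"spin":0},
    {"hand":10,"dp":[0.03,0,-0.048],"spin":0},
    {"hand":10,"dp":[0.055,0,-0.088],"spin":0},
    {"hand":10,"dp":[0.08,0,-0.128],"spin":0},
    {"hand":10,"dp":[0.103,0,-0.165],"spin":0},
    {"hand":10,"dp":[0.122,0,-0.195],"spin":0},
    {"hand":10,"dp":[0.134,0,-0.215],"spin":0},
    {"hand":10,"dp":[0.134,0,-0.215],"spin":0},
    {"hand":10,"dp":[0.134,0,-0.215],"spin":0}
  ]
}}

```text
time: 18.9
ee_pos: [0.5542, -0.0182, 0.2306]
eef_rot: [-0.098, 0.995, 0.0, -0.0]
ft_force: [0.1, 0.0, -0.9]
width: 0.0158
grip_force: 58.0
```

Three strokes are done at 18.9 s. I'll withdraw along the axis, rise, and spin back while heading for the rack.

Request:
{"api": "carry_out", "payload": {
  "deltas": [
    {"hand":10,"dp":[0.02,0,-0.032],"spin":0},
    {"hand":10,"dp":[0.05,0,-0.08],"spin":0},
    {"hand":10,"dp":[0.09,0,-0.144],"spin":0},
    {"hand":10,"dp":[0.13,0,-0.208],"spin":0},
    {"hand":10,"dp":[0.16,0,-0.27],"spin":0},
    {"hand":10,"dp":[0.16,0,-0.38],"spin":0},
    {"hand":10,"dp":[0.16,0,-0.52],"spin":0},
    {"hand":10,"dp":[0.16,0,-0.64],"spin":0.02},
    {"hand":10,"dp":[0.16,0,-0.72],"spin":0.06},
    {"hand":10,"dp":[0.16,0,-0.745],"spin":0.1},
    {"hand":10,"dp":[0.16,0,-0.745],"spin":0.14},
    {"hand":10,"dp":[0.16,0,-0.745],"spin":0.18},
    {"hand":10,"dp":[0.16,0,-0.745],"spin":0.22},
    {"hand":10,"dp":[0.16,0,-0.745],"spin":0.26},
    {"hand":10,"dp":[0.16,0,-0.745],"spin":0.3},
    {"hand":10,"dp":[0.16,0,-0.745],"spin":0.34},
    {"hand":10,"dp":[0.16,0,-0.745],"spin":0.38},
    {"hand":10,"dp":[0.16,0,-0.745],"spin":0.42},
    {"hand":10,"dp":[0.16,0,-0.745],"spin":0.46},
    {"hand":10,"dp":[0.16,0,-0.745],"spin":0.5}
  ]
}}

```text
time: 20.9
ee_pos: [0.5145, -0.0266, 0.418]
eef_rot: [0.637, 0.771, 0.0, 0.0]
ft_force: [-0.9, 1.2, -0.4]
width: 0.0158
grip_force: 58.0
```

Run:
```python
from h import *
s=read_state(); print(s["time"],s["ee_pos"],"beaker",onz("top",(333,332),.089))
g=BR-RX*.017; g[2]=.415; print("above front of slot",go(g,-51.9))
im=camera("scene")[:,:,::-1]; cv2.imwrite("pics/s9.png",im)
for r in((158,166,340,350),(165,190,332,346),(158,190,345,372)):
    a,b=[cv2.imread(f"pics/{n}.png")[r[0]:r[1],r[2]:r[3]].astype(int) for n in("scene0","s9")]; print("cone diff",np.abs(a-b).mean())
a,b=[cv2.cvtColor(cv2.imread(f"pics/{n}.png")[150:200,325:385],6).astype(np.float32) for n in("scene0","s9")]; print("shift",cv2.phaseCorrelate(a,b))
```

```text
20.9 [ 0.5145 -0.0266  0.418 ] beaker [0.4922 0.1222 0.089 ]
above front of slot (array([0.8412, 0.7048, 0.0127]), np.float64(0.349))
cone diff 1.8958333333333333
cone diff 2.302857142857143
cone diff 3.484182098765432
shift ((-0.07521562754381961, 0.012312172358356577), 0.9810477355321249)
```

The cone hasn't moved (shift −0.08 px). On to the front of the slot.

Request:
{"api": "carry_out", "payload": {
  "deltas": [
    {"hand":10,"dp":[0.04,0.03,0],"spin":0.04},
    {"hand":10,"dp":[0.13,0.1,0],"spin":0.08},
    {"hand":10,"dp":[0.24,0.2,0],"spin":0.12},
    {"hand":10,"dp":[0.36,0.3,0],"spin":0.16},
    {"hand":10,"dp":[0.48,0.4,0],"spin":0.2},
    {"hand":10,"dp":[0.6,0.5,0],"spin":0.24},
    {"hand":10,"dp":[0.7,0.59,0],"spin":0.28},
    {"hand":10,"dp":[0.79,0.66,0],"spin":0.32},
    {"hand":10,"dp":[0.83,0.695,0.01],"spin":0.349},
    {"hand":10,"dp":[0.841,0.705,0.013],"spin":0.349},
    {"hand":10,"dp":[0.841,0.705,0.013],"spin":0.349}
  ]
}}

```text
time: 22.05
ee_pos: [0.6467, 0.2142, 0.4139]
eef_rot: [0.944, 0.331, -0.0, 0.0]
ft_force: [-0.1, 0.4, -1.2]
width: 0.0156
grip_force: 58.0
```

Run:
```python
from h import *
s=read_state(); g=BR-RX*.017; g[2]=.203; print(s["time"],s["ee_pos"],go(g,-51.9)); 
R=Rot.from_quat(s["eef_rot"]).as_matrix(); print("y err",(s["ee_pos"]-BR)@RY,"x",(s["ee_pos"]-BR)@RX)
im=camera("scene")[:,:,::-1]; cv2.imwrite("pics/s10.png",im)
# nose tip / collar predicted in scene
for nm,X in(("nose",s["ee_pos"]-RX*.1085-Z*.134),("collar",s["ee_pos"]-RX*.033-Z*.013)): print(nm,proj("scene",X))
```

```text
22.05 [0.6467 0.2142 0.4139] (array([0.0012, 0.0048, 0.8435]), np.float64(0.0031))
y err 0.0012839704682409022 x -0.017200508000185178
nose [363.513  173.3143]
collar [316.9376 115.1968]
```

Request:
{"api": "carry_out", "payload": {
  "deltas": [
    {"hand":10,"dp":[0,0.005,0.03],"spin":0.003},
    {"hand":10,"dp":[0,0.005,0.12],"spin":0.003},
    {"hand":10,"dp":[0,0.005,0.25],"spin":0.003},
    {"hand":10,"dp":[0,0.005,0.39],"spin":0.003},
    {"hand":10,"dp":[0,0.005,0.53],"spin":0.003},
    {"hand":10,"dp":[0,0.005,0.66],"spin":0.003},
    {"hand":10,"dp":[0,0.005,0.76],"spin":0.003},
    {"hand":10,"dp":[0,0.005,0.82],"spin":0.003},
    {"hand":10,"dp":[0,0.005,0.843],"spin":0.003},
    {"hand":10,"dp":[0,0.005,0.843],"spin":0.003}
  ]
}}

```text
time: 23.1
ee_pos: [0.6475, 0.2132, 0.2033]
eef_rot: [0.946, 0.325, 0.0, -0.0]
ft_force: [-0.3, -0.1, -0.2]
width: 0.0158
grip_force: 58.0
```

Run:
```python
from h import *
s=read_state(); print(s["time"],s["ee_pos"],s["ft_force"]); e=s["ee_pos"]-BR
print("rack x,y",e@RX,e@RY); g=BR+RX*.012; g[2]=.203; print(go(g,-51.9)); g[2]=.193; print(go(g,-51.9))
```

```text
23.1 [0.6475 0.2132 0.2033] [-0.2894 -0.0975 -0.2191]
rack x,y -0.017151778277980794 -6.001785663109328e-06
(array([ 0.1166, -0.0004,  0.0012]), np.float64(-0.0011))
(array([ 0.1166, -0.0004,  0.0412]), np.float64(-0.0011))
```

Enter the slot (29 mm forward), watching for side force.

Request:
{"api": "carry_out", "payload": {
  "deltas": [
    {"hand":10,"dp":[0.02,0,0],"spin":0},
    {"hand":10,"dp":[0.045,0,0],"spin":0},
    {"hand":10,"dp":[0.07,0,0],"spin":0},
    {"hand":10,"dp":[0.095,0,0],"spin":0},
    {"hand":10,"dp":[0.116,0,0],"spin":0},
    {"hand":10,"dp":[0.116,0,0.02],"spin":0},
    {"hand":10,"dp":[0.116,0,0.035],"spin":0},
    {"hand":10,"dp":[0.116,0,0.035],"spin":0}
  ]
}}

```text
time: 23.9
ee_pos: [0.6702, 0.2311, 0.1937]
eef_rot: [0.946, 0.325, -0.0, 0.0]
ft_force: [-0.1, 0.7, 0.3]
width: 0.0157
grip_force: 58.0
```

```bash
cat > br.py <<'E'
from h import *
def look(name):
    s=read_state(); e=s["ee_pos"]-BR; print(s["time"],"rack",e@RX,e@RY,s["ee_pos"][2],"F",s["ft_force"],"w",s["width"],s["grip_force"])
    im=camera("scene")[:,:,::-1]; cv2.imwrite(f"pics/{name}.png",im)
    k=cv2.cvtColor(im,cv2.COLOR_BGR2HSV); o=cv2.cvtColor(cv2.imread("pics/scene0.png"),cv2.COLOR_BGR2HSV)
    mk=cv2.inRange(k,(0,110,30),(12,255,200)); mk[:,:270]=0; mk[:,345:]=0; mk[:205]=0; mk[300:]=0
    N,l,st,ce=cv2.connectedComponentsWithStats(mk)
    for i in range(1,N):
        if st[i,4]>12:
            o,d=ray("scene",ce[i]); P=o+d*((BR-o)@RY)/(d@RY); print("bristle blob",st[i],ce[i].round(1),"rack x,z",(P-BR)@RX,P[2])
if __name__=="__main__":
    import sys; look(sys.argv[1])
E
python3 br.py s11
```

```text
23.9 rack 0.0117742356437382 5.4005950937215774e-05 0.19365344838433873 F [-0.0966  0.6965  0.2543] w 0.015679293168040655 58.00046897493303
bristle blob [316 234  23  23 248] [328.3 243.1] rack x,z -0.0665412542236218 0.1152242913948629
```

The bristles are at rack x = −66 mm and z = 0.115, as expected at a 32° tilt. Loosening the grip should let gravity swing the brush upright.

Request:
{"api": "carry_out", "payload": {
  "deltas": [
    {"hand":10,"dp":[0,0,0],"spin":0},
    {"hand":10,"dp":[0,0,0],"spin":0},
    {"hand":10,"dp":[0,0,0],"spin":0}
  ],
  "force": 12
}}

```text
time: 24.25
ee_pos: [0.6704, 0.2313, 0.1944]
eef_rot: [0.946, 0.325, 0.0, -0.0]
ft_force: [-0.4, 0.1, -0.7]
width: 0.017
grip_force: 12.0
```

Request:
{"api": "carry_out", "payload": {
  "deltas": [
    {"hand":10,"dp":[0,0,0],"spin":0},
    {"hand":10,"dp":[0,0,0],"spin":0},
    {"hand":10,"dp":[0,0,0],"spin":0},
    {"hand":10,"dp":[0,0,0],"spin":0}
  ],
  "force": 5
}}

```text
time: 24.65
ee_pos: [0.6705, 0.2313, 0.1943]
eef_rot: [0.946, 0.325, 0.0, -0.0]
ft_force: [-0.1, -0.1, -0.7]
width: 0.0169
grip_force: 5.0
```

```bash
python3 br.py s12
```

```text
24.65 rack 0.012101925056633786 5.9024778588653195e-05 0.1943363582946279 F [-0.0804 -0.148  -0.7044] w 0.016876198301497534 5.000061549944803
bristle blob [314 234  24  23 241] [327.  243.8] rack x,z -0.06400077825977137 0.11380859157313128
```

Request:
{"api": "carry_out", "payload": {
  "deltas": [
    {"hand":10,"dp":[0,0,0],"spin":0},
    {"hand":10,"dp":[0,0,0],"spin":0},
    {"hand":10,"dp":[0,0,0],"spin":0},
    {"hand":10,"dp":[0,0,0],"spin":0},
    {"hand":10,"dp":[0,0,0],"spin":0}
  ],
  "force": 3
}}

```text
time: 25.2
ee_pos: [0.6705, 0.2313, 0.1943]
eef_rot: [0.946, 0.325, 0.0, -0.0]
ft_force: [0.3, 0.8, -0.3]
width: 0.0172
grip_force: 3.0
```

```bash
python3 br.py s13
```

```text
25.2 rack 0.012107158994447845 0.0001010124541975612 0.1943161441550709 F [ 0.3192  0.8297 -0.3415] w 0.01722546482482543 2.999989010277204
bristle blob [314 234  24  23 235] [325.8 243.6] rack x,z -0.061629085967774 0.11488269219701952
```

It's creeping upright slowly. A small fore-aft shake at 3 N should break the friction.

Request:
{"api": "carry_out", "payload": {
  "deltas": [
    {"hand":10,"dp":[0.03,0,0],"spin":0},
    {"hand":10,"dp":[-0.01,0,0],"spin":0},
    {"hand":10,"dp":[0.03,0,0],"spin":0},
    {"hand":10,"dp":[-0.01,0,0],"spin":0},
    {"hand":10,"dp":[0.03,0,0],"spin":0},
    {"hand":10,"dp":[-0.01,0,0],"spin":0},
    {"hand":10,"dp":[0.03,0,0],"spin":0},
    {"hand":10,"dp":[-0.01,0,0],"spin":0},
    {"hand":10,"dp":[0.03,0,0],"spin":0},
    {"hand":10,"dp":[0,0,0],"spin":0},
    {"hand":10,"dp":[0,0,0],"spin":0}
  ],
  "force": 3
}}

```text
time: 26.35
ee_pos: [0.6703, 0.2307, 0.1943]
eef_rot: [0.946, 0.325, -0.0, 0.0]
ft_force: [0.1, -0.4, -0.1]
width: 0.0171
grip_force: 3.0
```

```bash
python3 br.py s14
```

```text
26.35 rack 0.011562579610855377 -0.00031499609408727714 0.1942956988858232 F [ 0.05   -0.4273 -0.1038] w 0.01710438005415683 2.999955959385261
```

```bash
cat > hd.py <<'E'
from h import *
def handle(f,box=(270,185,330,245)):
    im=cv2.imread(f); k=cv2.cvtColor(im,cv2.COLOR_BGR2HSV); mk=cv2.inRange(k,(5,70,50),(25,255,255)); w=np.zeros_like(mk); x0,y0,x1,y1=box; w[y0:y1,x0:x1]=mk[y0:y1,x0:x1]
    N,l,st,ce=cv2.connectedComponentsWithStats(w)
    for i in range(1,N):
        if st[i,4]>15:
            p=np.argwhere(l==i)[:,::-1].astype(np.float32); d=cv2.fitLine(p,2,0,.01,.01).ravel()
            print(f,st[i],ce[i].round(1),"dir",d[:2]*np.sign(d[1]))
if __name__=="__main__":
    for n in("scene0","s1","s13","s14"): handle(f"pics/{n}.png")
    c=BR; print("upright pred collar,top",proj("scene",c),proj("scene",c+Z*.083))
E
python3 hd.py
```

```text
pics/scene0.png [285 194  18  51 459] [292.9 219.6] dir [0.1965 0.9805]
pics/s1.png [270 213  16  11 101] [278.5 217.8] dir [0.9126 0.4089]
pics/s1.png [292 227  11  18 164] [297.1 236.2] dir [0.1369 0.9906]
pics/s1.png [307 232  13  13 102] [312.4 239. ] dir [0.6326 0.7745]
pics/s13.png [292 219  14  26 246] [298.  231.6] dir [-0.121   0.9926]
pics/s13.png [313 233  17  12 111] [323.  239.7] dir [-0.9485  0.3167]
pics/s14.png [286 220  17  25 243] [295.  232.2] dir [0.409  0.9125]
upright pred collar,top [292.2193 231.0394] [289.0858 197.7893]
```

Run:
```python
from h import *
s=read_state(); im=camera("wrist")[:,:,::-1]; cv2.imwrite("pics/w4.png",im)
for n in("w3","w4"):
    k=cv2.cvtColor(cv2.imread(f"pics/{n}.png"),cv2.COLOR_BGR2HSV); mk=cv2.inRange(k,(5,70,50),(25,255,255)); w=mk[200:400,275:360]
    N,l,st,ce=cv2.connectedComponentsWithStats(w); print(n,[(st[i]+[275,200,0,0,0]).tolist() for i in range(1,N) if st[i,4]>15])
# bristles in the wrist view (reddish)
    r=cv2.inRange(k,(0,110,30),(12,255,200)); N,l,st,ce=cv2.connectedComponentsWithStats(r); print([(st[i].tolist(),ce[i].round(0)) for i in range(1,N) if st[i,4]>40])
```

```text
w3 [[293, 287, 47, 24, 815], [293, 348, 47, 19, 642], [275, 384, 85, 16, 1311]]
[([578, 194, 28, 19, 231], array([593., 204.])), ([293, 348, 47, 18, 580], array([316., 355.]))]
w4 [[297, 272, 38, 39, 1095], [294, 348, 45, 20, 673], [275, 384, 85, 16, 1354]]
[([344, 0, 28, 30, 459], array([357.,  11.]))]
```

Run:
```python
from h import *
c=get_calibration("wrist"); M=np.array(c["mount"])
def wt(p): v=M[:3,:3].T@(np.array(p)-M[:3,3]); return (c["cy"]+c["fy"]*v[1]/v[2]).round(1), (c["fx"]*.017/v[2]).round(1)
for th in(-10,0,5,10,20,32):
    t=np.radians(th); piv=np.array([-.012,0,-.019]); a=np.array([np.sin(t),0,-np.cos(t)]); n=np.array([np.cos(t),0,np.sin(t)])
    print(th,"handle bottom edge row,width",wt(piv-a*.035),wt(piv-a*.035+n*.0085),"collar front edge",wt(piv-a*.0375+n*.013),"cap",wt(piv+a*.043))
k=cv2.cvtColor(cv2.imread("pics/w4.png"),cv2.COLOR_BGR2HSV); print([(r,k[r,316].tolist()) for r in range(236,312,4)])
```

```text
-10 handle bottom edge row,width (np.float64(277.7), np.float64(32.3)) (np.float64(263.5), np.float64(32.8)) collar front edge (np.float64(253.6), np.float64(32.8)) cap (np.float64(391.7), np.float64(48.3))
0 handle bottom edge row,width (np.float64(288.0), np.float64(31.9)) (np.float64(273.0), np.float64(32.3)) collar front edge (np.float64(263.3), np.float64(32.1)) cap (np.float64(374.2), np.float64(49.2))
5 handle bottom edge row,width (np.float64(293.5), np.float64(31.8)) (np.float64(278.1), np.float64(32.1)) collar front edge (np.float64(268.6), np.float64(31.8)) cap (np.float64(364.4), np.float64(49.5))
10 handle bottom edge row,width (np.float64(299.0), np.float64(31.8)) (np.float64(283.3), np.float64(31.9)) collar front edge (np.float64(274.1), np.float64(31.6)) cap (np.float64(353.9), np.float64(49.6))
20 handle bottom edge row,width (np.float64(310.4), np.float64(31.8)) (np.float64(294.4), np.float64(31.7)) collar front edge (np.float64(285.8), np.float64(31.3)) cap (np.float64(332.1), np.float64(49.6))
32 handle bottom edge row,width (np.float64(324.4), np.float64(32.0)) (np.float64(308.3), np.float64(31.6)) collar front edge (np.float64(300.6), np.float64(31.1)) cap (np.float64(305.4), np.float64(49.0))
[(236, [117, 14, 198]), (240, [117, 12, 198]), (244, [124, 9, 194]), (248, [127, 12, 190]), (252, [113, 14, 146]), (256, [120, 13, 196]), (260, [117, 16, 162]), (264, [137, 18, 129]), (268, [135, 16, 127]), (272, [13, 79, 84]), (276, [13, 82, 78]), (280, [10, 75, 78]), (284, [19, 111, 69]), (288, [16, 93, 74]), (292, [14, 92, 69]), (296, [12, 86, 68]), (300, [19, 85, 63]), (304, [19, 95, 67]), (308, [14, 95, 75])]
```

Handle bottom edge at row 272 against 273 predicted for upright: the brush is upright and at rack x ≈ 0. I'll lower it until the collar seats.

Request:
{"api": "carry_out", "payload": {
  "deltas": [
    {"hand":10,"dp":[0,0.001,0.006],"spin":0},
    {"hand":10,"dp":[0,0.001,0.012],"spin":0},
    {"hand":10,"dp":[0,0.001,0.018],"spin":0},
    {"hand":10,"dp":[0,0.001,0.024],"spin":0},
    {"hand":10,"dp":[0,0.001,0.03],"spin":0},
    {"hand":10,"dp":[0,0.001,0.03],"spin":0}
  ],
  "force": 3
}}

```text
time: 27.05
ee_pos: [0.6706, 0.2311, 0.1866]
eef_rot: [0.946, 0.325, -0.0, -0.0]
ft_force: [-0.1, 0.3, 2.7]
width: 0.0167
grip_force: 3.0
```

```bash
cat > ck.py <<'E'
from h import *
import sys
s=read_state(); e=s["ee_pos"]-BR; print(s["time"],"rack",e@RX,e@RY,s["ee_pos"][2],"F",s["ft_force"],s["torque"],"w",s["width"])
im=camera("wrist")[:,:,::-1]; cv2.imwrite(f"pics/{sys.argv[1]}.png",im); k=cv2.cvtColor(im,cv2.COLOR_BGR2HSV)
mk=cv2.inRange(k,(5,70,50),(25,255,255)); w=mk[200:400,275:360]; N,l,st,ce=cv2.connectedComponentsWithStats(w); print([(st[i]+[275,200,0,0,0]).tolist() for i in range(1,N) if st[i,4]>15])
print([(r,k[r,316].tolist()) for r in range(240,284,2)])
E
python3 ck.py w5
```

```text
27.05 rack 0.012033561551968663 -0.00013859949777974678 0.18655628346638314 F [-0.0657  0.3269  2.7277] [-0.0247  0.2449  0.0103] w 0.01674878727950764
[[298, 277, 36, 34, 972], [275, 348, 85, 52, 2898]]
[(240, [120, 13, 200]), (242, [116, 11, 193]), (244, [117, 13, 201]), (246, [120, 10, 199]), (248, [116, 10, 199]), (250, [120, 13, 195]), (252, [120, 13, 194]), (254, [124, 12, 171]), (256, [135, 10, 103]), (258, [111, 14, 184]), (260, [116, 10, 202]), (262, [120, 12, 192]), (264, [120, 10, 149]), (266, [138, 19, 68]), (268, [128, 8, 123]), (270, [125, 12, 129]), (272, [133, 14, 131]), (274, [129, 14, 124]), (276, [14, 36, 91]), (278, [16, 87, 76]), (280, [14, 101, 81]), (282, [9, 71, 75])]
```

The collar has met the sheet (2.7 N up), its rear edge about 3–4 mm short of the ridge as it should be. Releasing.

Request:
{"api": "carry_out", "payload": {
  "deltas": [
    {"hand":20,"dp":[0,0,0],"spin":0},
    {"hand":30,"dp":[0,0,0],"spin":0},
    {"hand":45,"dp":[0,0,0],"spin":0},
    {"hand":60,"dp":[0,0,0],"spin":0},
    {"hand":60,"dp":[0,0,0],"spin":0},
    {"hand":60,"dp":[0,0,0],"spin":0},
    {"hand":60,"dp":[0,0,0],"spin":0}
  ]
}}

```text
time: 27.8
ee_pos: [0.6706, 0.2311, 0.1868]
eef_rot: [0.946, 0.325, 0.0, -0.0]
ft_force: [0.5, 0.3, -0.7]
width: 0.057
grip_force: 0.0
```

```bash
python3 ck.py w6 | tail -n 3 | cut -c1-700
```

```text
27.8 rack 0.012107372868288547 -0.00016317692230333235 0.1868159808937577 F [ 0.5002  0.2711 -0.6632] [-0.151   0.1261  0.    ] w 0.05698864544174618
[[298, 278, 35, 32, 887], [275, 348, 85, 52, 2956]]
[(240, [118, 16, 189]), (242, [115, 18, 185]), (244, [117, 13, 183]), (246, [120, 14, 186]), (248, [124, 10, 183]), (250, [120, 9, 177]), (252, [112, 16, 180]), (254, [120, 13, 159]), (256, [115, 16, 95]), (258, [127, 13, 174]), (260, [120, 15, 189]), (262, [113, 11, 178]), (264, [120, 15, 167]), (266, [100, 19, 82]), (268, [126, 14, 90]), (270, [141, 15, 119]), (272, [135, 17, 119]), (274, [130, 13, 119]), (276, [137, 16, 110]), (278, [14, 90, 82]), (280, [15, 88, 87]), (282, [14, 84, 82])]
```

Released and steady. I'll rise straight up and back well clear of the rack.

Request:
{"api": "carry_out", "payload": {
  "deltas": [
    {"hand":60,"dp":[0,0,-0.05],"spin":0},
    {"hand":60,"dp":[0,0,-0.15],"spin":0},
    {"hand":60,"dp":[0,0,-0.3],"spin":0},
    {"hand":60,"dp":[0,0,-0.45],"spin":0},
    {"hand":60,"dp":[0,0,-0.6],"spin":0},
    {"hand":60,"dp":[0,0,-0.75],"spin":0},
    {"hand":60,"dp":[-0.1,0,-0.85],"spin":0},
    {"hand":60,"dp":[-0.25,0.1,-0.9],"spin":0},
    {"hand":60,"dp":[-0.4,0.25,-0.9],"spin":0},
    {"hand":60,"dp":[-0.55,0.4,-0.9],"spin":0},
    {"hand":60,"dp":[-0.7,0.55,-0.9],"spin":0},
    {"hand":60,"dp":[-0.8,0.7,-0.9],"spin":0},
    {"hand":60,"dp":[-0.8,0.8,-0.9],"spin":0},
    {"hand":60,"dp":[-0.8,0.8,-0.9],"spin":0},
    {"hand":60,"dp":[-0.8,0.8,-0.9],"spin":0}
  ]
}}

```text
time: 29.35
ee_pos: [0.6356, -0.0501, 0.4124]
eef_rot: [0.946, 0.324, 0.0, 0.0]
ft_force: [0.5, -1.0, 0.2]
width: 0.0599
grip_force: 0.0
```

Run:
```python
from hd import *
s=read_state(); print(s["time"],s["ee_pos"])
for n in("scene","top"): cv2.imwrite(f"pics/{n}_end.png",camera(n)[:,:,::-1])
for n in("scene0","scene_end"): handle(f"pics/{n}.png",(270,185,300,250))
for n,r in(("scene",{"cone brush":(190,240,275,305),"slim":(225,275,285,315),"wide":(262,312,295,325),"cone":(150,205,325,385),"beaker":(230,300,370,420),"bottle":(170,230,250,286)}),("top",{"cone brush":(210,260,265,305),"slim":(235,280,230,270),"wide":(260,305,190,230),"cone":(225,285,370,440),"beaker":(308,355,308,358),"bottle":(165,215,322,365)})):
    for k,(a,b,c,d) in r.items():
        u,v=[cv2.cvtColor(cv2.imread(f"pics/{n}{e}.png")[a:b,c:d],6).astype(np.float32) for e in("0","_end")]
        print(n,k,"mean diff",np.abs(u-v).mean().round(1),"shift",np.round(cv2.phaseCorrelate(u,v)[0],2))
```

```text
29.35 [ 0.6356 -0.0501  0.4124]
pics/scene0.png [285 194  15  56 454] [292.6 220.1] dir [0.1597 0.9872]
pics/scene_end.png [285 193  15  57 467] [292.  219.7] dir [0.1734 0.9849]
scene cone brush mean diff 7.2 shift [-0.34 -0.1 ]
scene slim mean diff 3.3 shift [-0.18 -0.05]
scene wide mean diff 2.0 shift [-0.01  0.07]
scene cone mean diff 11.2 shift [ 0.02 -0.1 ]
scene beaker mean diff 8.0 shift [-0.18  0.03]
scene bottle mean diff 2.8 shift [ 0.04 -0.01]
top cone brush mean diff 17.0 shift [ 0.2  -0.24]
top slim mean diff 15.1 shift [-0.03  0.4 ]
top wide mean diff 13.2 shift [-0.08  0.54]
top cone mean diff 16.8 shift [-0.04  0.06]
top beaker mean diff 11.7 shift [ 0.15 -0.01]
top bottle mean diff 13.1 shift [0.49 0.03]
```

The brush stands where it was (within about 1 px, same direction), and nothing else has moved. Handing in.

```bash
python3 -c "
from bench import *
print(close_job())"
```

```text
the job is handed in; nothing more can be done
None
```

I brushed the cone out with three full strokes and hung the brush back upright in its own slot, collar behind the lip, then handed the job in at about 29 s; before/after camera images show the cone, the other two brushes, the wash bottle and the beaker unmoved.

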